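Print a batch of iced biscuits

ROBOT

A 6-joint arm with a two-finger parallel gripper is mounted at the origin on the work surface. World frame = base frame: x ahead of the robot, y to its left, z up, the work surface at z = 0. Lengths are in m, angles in rad, forces in N, time in s.
With the tool pointing down it reaches from about 0.3 to 0.775 m from the base axis. Payload 14.6 kg.
Tool frame: the origin (TCP) lies at the very end of the fingers, on their centre line; the grasp point (between the pads) lies 19 mm behind it; x points along the fingers, z is the direction in which the jaws open and shut, and the axes are right-handed (so a half turn about x gives the same grasp; the last joint's range is limited). The gripper opens to 94 mm and grips with 3 to 60 N. Pads are 16 mm wide; open, the fingers measure 119 mm over their backs; the gripper's body (75 mm by 177 mm) begins 78 mm behind the grasp point.
Start: joints at [-1.273, 0.3, 1.521, -0, 1.321, -0.067], TCP at [0.196, -0.514, 0.205] pointing down, gripper open.
Joint ranges: [-3.03, 3.03], [-0.79, 2.21], [0.23, 2.52], [-1.04, 4.18], [0, 3.07], [-2.55, 2.55]. Speed limits (rad/s): [2.22, 2.22, 2.57, 3.14, 3.14, 3.14].

INTERFACE

Orientations are given as [roll, pitch, yaw] about the fixed x, y, z axes, in that order (R = Rz(yaw) Ry(pitch) Rx(roll)).
In Python, from station import ctrl gives the robot as it stands. The module is installed in compiled form; this text tells all that it offers.
- The arm moves only by the tool servo_tool, never from a script. Its argument "motion" is one flat list of numbers, 4 for each row, row after row: the shift along the tool's x, y, z in mm, then the turn about the tool's x in degrees. In form: [dx, dy, dz, roll, dx, dy, dz, roll, ...]. A call has 1 to 20 rows; each row is the pose to reach, as a shift and turn from the pose commanded when the call began, along the tool's axes at that moment; what a row does not reach only later rows make up. A row lasts 1/8 s, in which the tool goes at most 62.5 mm and 10.7 degrees, less where a joint would pass 70% of its speed; a pose out of reach is approached as far as the arm can. A call with a gripper value outside its range is refused whole. "gripper" is the opening, from 0 (shut) to 1 (fully open), set as the call begins (left out, the last holds). The fingers move at their own pace and stop on an object; "force" is the grip in N (left out, the last holds). Time passes only in rows, so rows that repeat a pose let the fingers close. It gives the time, the measured TCP pose, the force and the opening at its end, in the units of the state.
- ctrl.get_obs(): the state, without advancing time (a new reading comes with each control period).
- ctrl.camera(name): name is "side" or "top"; returns a dict with "color" (420x560x3 uint8, red, green, blue), "z_map" (420x560 float32, m along the optical axis (not along the pixel's ray), 0 where there is no reading), "fx", "fy", "cx", "cy" (pixels), "rvec" (rotation vector, rad) and "tvec" (3), from world to camera coordinates, as OpenCV has them. Camera axes: x right, y down, z forward; pixel columns grow to the right and rows downward; lengths in m; the calibration is good to about 2 mm. A picture is of the moment at which its call begins.
- ctrl.hand_in(): hands the job in, once; it reports no verdict.
The state is a dict: "time_s": time; "qpos": joint angles; "joint_vel": joint speeds; "tau": joint torques, N m; "ee_pos": TCP position; "eef_rot": TCP orientation; "force": force on the tool from outside, world axes, zero at the start; "moment": the same for the moment, N m; "grip_width": finger opening in m.
Only numpy, scipy, OpenCV 4.12 (cv2) and the standard library are available. Lean on these libraries where they do the work, as an engineer would, in place of code of your own. Each camera call takes 0.05 s, during which the arm holds its last target.

TASK

Seat the biscuit carrier flat on the printer carriage's two pegs, then put every biscuit from the cooling rack, iced side up, into a nest of its own on the carrier. Slide the loaded carriage fully home under the print head, tilt the jog stick well over to the print head's side (your right), hold it there for about three seconds to print and let it spring back; then slide the carriage fully out again with the biscuits still in their nests. Leave the tape roll, bottle and pot alone.

Things in the scene. Friction and masses are not known exactly. Their poses are not given: they have to be found in the camera images.
- carrier: the biscuit carrier: a loose aluminium plate 200 mm (own x) by 175 mm (own y) by 6 mm, 0.45 kg, with a steel knob at its centre and four nests. Origin: centre of the plate's underside. Knob: narrow neck 16 mm across, then a head 24 mm across from 22 to 42 mm above the origin. Two 13 mm through holes at y = +55 and -55 mm (x = 0) go over the carriage's pegs; the plate is the same turned half round. Starts lying flat on the table.
- nest1 (a point): centre of the floor of one of the carrier's four alike nests (the -x -y one, at x -42, y -38 mm from the carrier's origin), on the plate's top face. A nest is a grey 44 x 60 mm rectangle, its long side along the carrier's y, between two pale fences 36 mm wide and 6 mm tall that stand only at its short ends, 66 mm apart; its long sides are open for fingers. Axes as the carrier's.
- nest2 (a point): centre of the floor of one of the carrier's four alike nests (the -x +y one, at x -42, y +38 mm), on the plate's top face. A nest is a grey 44 x 60 mm rectangle, its long side along the carrier's y, between two pale fences 36 mm wide and 6 mm tall that stand only at its short ends, 66 mm apart; its long sides are open for fingers. Axes as the carrier's.
- nest3 (a point): centre of the floor of one of the carrier's four alike nests (the +x -y one, at x +42, y -38 mm), on the plate's top face. A nest is a grey 44 x 60 mm rectangle, its long side along the carrier's y, between two pale fences 36 mm wide and 6 mm tall that stand only at its short ends, 66 mm apart; its long sides are open for fingers. Axes as the carrier's.
- nest4 (a point): centre of the floor of one of the carrier's four alike nests (the +x +y one, at x +42, y +38 mm), on the plate's top face. A nest is a grey 44 x 60 mm rectangle, its long side along the carrier's y, between two pale fences 36 mm wide and 6 mm tall that stand only at its short ends, 66 mm apart; its long sides are open for fingers. Axes as the carrier's.
- printer: the flat-bed biscuit printer, fixed. Origin: on the table, under the middle of the carriage at the loading end. Grey base 256 mm (x) by 400 mm (y), 18 mm tall, from y -280 to +120 mm. The print head bridges the base from y -255 to y -125 mm, its underside 105 mm and its top 192 mm above the table, on side legs at x = +-110 to +-128 mm.
- carriage (a joint): position of the sliding carriage on the printer, m: 0 = loading end, fully out; 0.18 = fully home under the print head (stop), moving along the printer's -y. It stays where it is left; sliding friction about 2 N.
- seat (a point): centre of the carriage's flat top (190 x 170 mm, 38 mm above the table), where the carrier's origin belongs; moves with the carriage, axes as the printer's. Two upright steel pegs, 10 mm across, tapered at the tip, 12 mm tall, stand on the top at y = +55 and -55 mm.
- handle (a point): top centre of the carriage's upright black handle: a block 18 mm (printer's x) by 30 mm (y), reaching from 32 to 102 mm above the table, 125 mm from the seat along the printer's +y; moves with the carriage.
- jogbox: the fixed black jog stick box, 75 mm (x) by 85 mm (y), 38 mm tall; origin: centre of its underside. The stick's pivot is at the centre of its top.
- stick (a joint): tilt of the jog stick, rad: 0 upright; positive leans to the box's own -y (the robot's right, the side on which the print head is), limits +-0.45. It tilts only along the box's y. Spring-centred, 0.8 N m per rad; it springs back to 0 when let go.
- stick_ball (a point): centre of the black ball, 28 mm across, at the top of the jog stick, 66 mm from the pivot.
- rack: the wire cooling rack, fixed, 240 mm (x) by 240 mm (y), its flat top 16 mm above the table; origin: under its centre, on the table.
- biscuit1: an iced bar biscuit, a rigid slab 44 mm wide (own x) by 60 mm long (own y) by 14 mm thick, 35 g, tan with a flat yellow iced top; all biscuits are alike. Origin: centre of the underside, z up out of the iced face. It may be absent. Starts on the cooling rack.
- biscuit2: an iced bar biscuit, a rigid slab 44 mm wide (own x) by 60 mm long (own y) by 14 mm thick, 35 g, tan with a flat yellow iced top; all biscuits are alike. Origin: centre of the underside, z up out of the iced face. It may be absent. Starts on the cooling rack.
- biscuit3: an iced bar biscuit, a rigid slab 44 mm wide (own x) by 60 mm long (own y) by 14 mm thick, 35 g, tan with a flat yellow iced top; all biscuits are alike. Origin: centre of the underside, z up out of the iced face. It may be absent. Starts on the cooling rack.
- biscuit4: an iced bar biscuit, a rigid slab 44 mm wide (own x) by 60 mm long (own y) by 14 mm thick, 35 g, tan with a flat yellow iced top; all biscuits are alike. Origin: centre of the underside, z up out of the iced face. It may be absent. Starts on the cooling rack.
- tape_roll: bystander: pale tape roll lying flat, 90 mm across, 48 mm tall; origin at the underside.
- colour_bottle: bystander: red bottle with a pale cap, 52 mm across, 130 mm tall; origin at the underside.
- sprinkle_pot: bystander: white open pot, 70 mm across, 50 mm tall; origin at the underside.
Things that resemble listed ones, but are neither listed nor needed, are in the scene too. Leave any pink or turquoise look-alike of the biscuit2 alone. What is shaped like the biscuit4 but pink is not meant.

How it is judged:
By the outcome, as a careful person would: the job done as asked, in the order asked, and still so for the second after the job is handed in, with the robot touching nothing.
Of biscuit1, biscuit2, biscuit3, biscuit4 only 2 to 4 are there at a start; the rules pass over those that are not, and their reading is None.
At some moment in a run one of biscuit1, biscuit2, biscuit3, biscuit4, carrier may be knocked a few centimetres aside while the robot is not near it.
Once in a run the grip may slacken for a moment while it holds something.
It also fails if it takes over 210 s, if anything falls off the work surface, if the arm or the gripper's body presses on something with over 40 N, if the wrist force passes 120 N, or if a joint passes its speed limit or range.

## Working session

There is one attempt and no reset: what is moved stays moved. The work goes in short steps, Python scripts to look and compute and a tool call to move; the robot and the scene stay as the last step left them, time stands still between calls to the robot, and variables do not carry over. Pictures are saved under pics/ and viewed, and the job is handed in when it is done.

Besides the shell and the picture viewer there is one more tool, called after "Call:" as a command line: name --argument value ..., lists and objects as JSON in quotes. servo_tool: Moves the arm, as the interface text tells. Its arguments: {"type":"object","properties":{"motion":{"type":"array","items":{"type":"number"}},"gripper":{"type":"number"},"force":{"type":"number"}},"required":["motion"]}

```bash
mkdir -p pics; ls
cat > h.py <<'E'
import numpy as np, cv2
from station import ctrl
def cam(n):
    c=ctrl.camera(n); c['R']=cv2.Rodrigues(np.array(c['rvec'],float))[0]; c['t']=np.array(c['tvec'],float).ravel(); return c
def ray(c,u,v,z):
    d=c['R'].T@np.array([(u-c['cx'])/c['fx'],(v-c['cy'])/c['fy'],1.0]); o=-c['R'].T@c['t']
    return o+d*(z-o[2])/d[2]
def proj(c,p):
    q=c['R']@np.array(p,float)+c['t']; return np.array([c['fx']*q[0]/q[2]+c['cx'],c['fy']*q[1]/q[2]+c['cy']])
def cloud(c):
    z=c['z_map']; v,u=np.indices(z.shape); P=np.stack([(u-c['cx'])/c['fx']*z,(v-c['cy'])/c['fy']*z,z],-1)
    return (P-c['t'])@c['R']
def save(c,name,box=None,s=1):
    im=c['color'][:,:,::-1]
    if box: im=im[box[1]:box[3],box[0]:box[2]]
    cv2.imwrite('pics/'+name,cv2.resize(im,None,fx=s,fy=s,interpolation=cv2.INTER_CUBIC))
E
python3 - <<'E'
from h import *
import pickle
for n in ('top','side'):
    c=cam(n); save(c,n+'0.png'); print(n,-c['R'].T@c['t'],c['fx']); pickle.dump(c,open(n+'0.pkl','wb'))
print(ctrl.get_obs())
E
```

```text
pics
top [0.40416602 0.03206921 1.6632145 ] 539.2741932538088
side [0.05061022 0.63050199 0.85270545] 403.71918156746625
{'time_s': 0.1, 'qpos': array([-1.27257691e+00,  3.00397568e-01,  1.52151568e+00, -8.29162904e-07,
        1.32070804e+00, -6.65703452e-02]), 'joint_vel': array([ 0.00062202, -0.0029045 , -0.00156466,  0.00046404, -0.00118651,
       -0.00035809]), 'tau': array([-1.56910619e-04, -5.32649410e+01, -3.53287518e+01,  7.08927051e-02,
        2.35360838e-02, -5.02809553e-05]), 'ee_pos': array([ 0.1961567 , -0.51357792,  0.20495433]), 'eef_rot': array([3.07580311, 1.5697677 , 1.86979675]), 'force': array([ 0.17940552, -0.51219744,  0.60025387]), 'moment': array([-0.04350714,  0.0040106 ,  0.05262776]), 'grip_width': 0.09385482803738786}
```

View pics/top0.png

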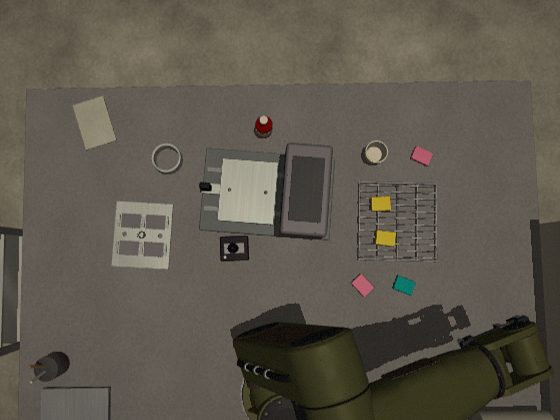

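View pics/side0.png

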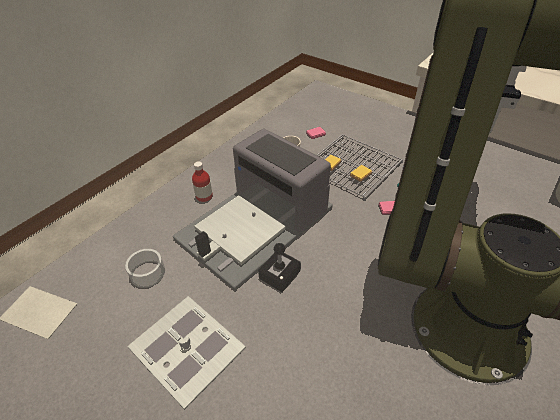

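The top view shows two yellow biscuits on the rack, at (381,203) and (386,238). The look-alikes are pink at (422,156) and (362,285) and turquoise at (404,285). The carrier is at (142,235) with its knob at the centre. The printer carriage is fully out at (248,190) with its handle at (205,186), and the jog stick is at (234,247). The yellow ones are the biscuits meant, because they have yellow icing and lie on the rack. Next I'll enlarge the crops and measure.

Run:
```python
from h import *
import pickle
c=pickle.load(open('top0.pkl','rb'))
def crop(b,s): return cv2.resize(c['color'][b[1]:b[3],b[0]:b[2],::-1],None,fx=s,fy=s,interpolation=cv2.INTER_CUBIC)
cv2.imwrite('pics/c1.png',crop((100,140,340,275),3.3)); cv2.imwrite('pics/c2.png',crop((340,140,450,305),3.5))
P=cloud(c)
hsv=cv2.cvtColor(c['color'],cv2.COLOR_RGB2HSV)
m=cv2.inRange(hsv,(18,120,80),(35,255,255))
n,l,st,ce=cv2.connectedComponentsWithStats(m)
for i in range(1,n):
    if st[i,4]>40:
        cs,_=cv2.findContours((l==i).astype(np.uint8),0,2); r=cv2.minAreaRect(np.vstack(cs)); b=cv2.boxPoints(r)
        print(st[i],ce[i],'world',ray(c,*ce[i],0.030).round(4),'medz',np.median(P[l==i][:,2]).round(4))
        print([ray(c,*q,0.03)[:2].round(4).tolist() for q in b])
for k,(u,v) in {'ball':(233,247),'handle':(205,186),'knob':(141.5,235),'seat':(248,190),'plate':(120,208),'rack':(397,222)}.items():
    print(k,P[v,int(u)].round(4), P[v-3:v+4,int(u)-3:int(u)+4,2].max().round(4))
```

```text
[371 196  20  15 278] [380.92805755 203.1618705 ] world [ 0.5667 -0.3079  0.03  ] medz 0.0285
[[0.5891, -0.2784], [0.5882, -0.3362], [0.5454, -0.3347], [0.5463, -0.277]]
[375 230  21  17 284] [385.20422535 237.79929577] world [ 0.4613 -0.3171  0.03  ] medz 0.0286
[[0.4436, -0.2845], [0.4873, -0.2911], [0.4794, -0.35], [0.4357, -0.3432]]
ball [0.439  0.1376 0.1153] 0.1199
handle [0.6189 0.219  0.0979] 1.6632
knob [0.4829 0.4286 0.0025] 1.6632
seat [0.6131 0.0957 0.0344] 0.0443
plate [0.567  0.4925 0.0084] 0.0141
rack [ 0.51   -0.3601  0.0064] 0.0191
```

View pics/c1.png

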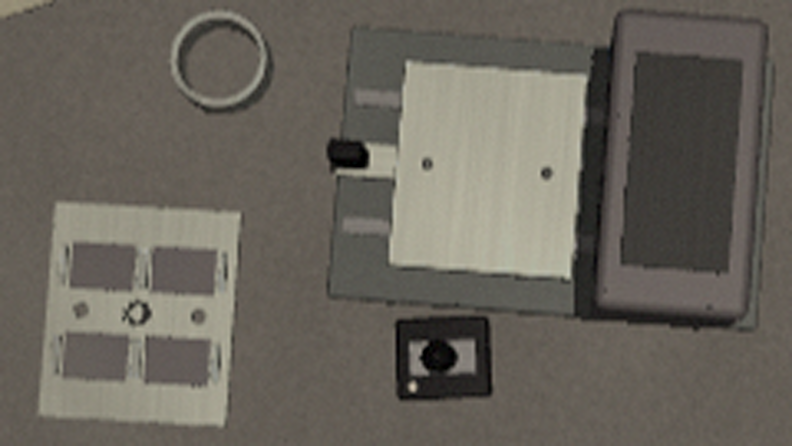

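View pics/c2.png

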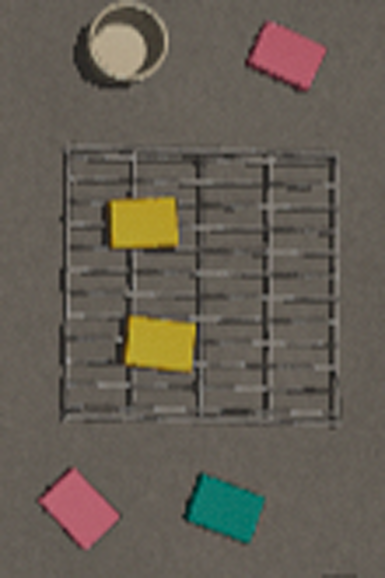

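Both crops agree: the yellow biscuits are iced side up on the rack. The pegs are near crop pixels (427,163) and (546,172), and the carrier holes near (81,310) and (198,316). Next I'll fit the outlines.

```bash
cat >> h.py <<'E'
def rectfit(c,box,z,lo=120,wmin=None,show=None):
    x0,y0,x1,y1=box; g=cv2.cvtColor(c['color'],cv2.COLOR_RGB2GRAY)[y0:y1,x0:x1]
    k=8; g=cv2.resize(g,None,fx=k,fy=k,interpolation=cv2.INTER_CUBIC)
    m=(g>lo).astype(np.uint8); m=cv2.morphologyEx(m,cv2.MORPH_OPEN,np.ones((70,70),np.uint8))
    cs,_=cv2.findContours(m,0,2); cc=max(cs,key=cv2.contourArea)
    px=cc[:,0,:].astype(float); px=(px+.5)/k-.5+[x0,y0]
    W=np.array([ray(c,u,v,z)[:2] for u,v in px],np.float32)*1000
    r=cv2.minAreaRect(W); 
    return r
def dark(c,u,v,z,r=4,k=8):
    g=cv2.cvtColor(c['color'],cv2.COLOR_RGB2GRAY).astype(float)
    u0,v0=int(round(u)),int(round(v)); p=g[v0-r:v0+r+1,u0-r:u0+r+1]; bg=np.percentile(p,60); w=np.clip(bg-15-p,0,None)
    vv,uu=np.mgrid[v0-r:v0+r+1,u0-r:u0+r+1]; uu,vv=(uu*w).sum()/w.sum(),(vv*w).sum()/w.sum()
    return (uu,vv),ray(c,uu,vv,z)
E
python3 - <<'E'
from h import *
import pickle
c=pickle.load(open('top0.pkl','rb'))
g=cv2.cvtColor(c['color'],cv2.COLOR_RGB2GRAY)
print(g[205,115:180:6],g[190,215:280:5],g[250:275:3,140],g[175,195:225:3])
for lo in (100,115,130):
    print(lo,rectfit(c,(105,195,180,275),.006,lo),rectfit(c,(210,150,285,235),.038,lo))
for n,u,v,z in [('h+',124.5,233.9,.006),('h-',160,235.8,.006),('p+',229.4,189.4,.048),('p-',265.5,192.1,.048)]: print(n,dark(c,u,v,z,3))
# handle top & base & ball & knob by height
P=cloud(c)
def top(name,box,zlo,zhi):
    x0,y0,x1,y1=box;Q=P[y0:y1,x0:x1].reshape(-1,3);Q=Q[(Q[:,2]>zlo)&(Q[:,2]<zhi)];print(name,len(Q),Q.mean(0).round(4),Q.min(0).round(4),Q.max(0).round(4))
top('handle',(190,175,222,200),.09,.115)
top('ball',(220,235,250,262),.09,.13)
top('box',(215,230,255,265),.03,.045)
top('knob',(130,225,153,246),.03,.06)
E
```

```text
[ 94 150 149 152 150 151 153 153 157 158  97] [163 167 163  87 169 172 164 164 173 167 139 168 165] [134 134 151 149 150 148 104  98  98] [ 91  96  94  80  88  86  84  86  84 168]
100 ((402.1136474609375, 430.7442932128906), (177.72735595703125, 40.98777389526367), 86.00973510742188) ((610.9814453125, 109.4102554321289), (196.00674438476562, 192.5200958251953), 84.77194213867188)
115 ((402.0079650878906, 430.55096435546875), (175.6595001220703, 38.162818908691406), 85.75606536865234) ((609.6897583007812, 97.21843719482422), (170.59230041503906, 191.07443237304688), 84.70899200439453)
130 ((401.54449462890625, 430.475830078125), (173.07484436035156, 35.853355407714844), 86.34149169921875) ((609.6145629882812, 97.14347839355469), (169.62461853027344, 189.74420166015625), 84.79620361328125)
h+ ((np.float64(123.91623036649214), np.float64(233.51657940663176)), array([0.48817061, 0.48039713, 0.006     ]))
h- ((np.float64(159.4623803009576), np.float64(235.42270861833106)), array([0.4805456 , 0.37090863, 0.006     ]))
p+ ((np.float64(228.92), np.float64(189.22923076923078)), array([0.61468072, 0.15279111, 0.048     ]))
p- ((np.float64(265.11607142857144), np.float64(192.0216836734694)), array([0.60439141, 0.04365558, 0.048     ]))
handle 62 [0.6201 0.2216 0.0999] [0.6122 0.2068 0.0927] [0.6286 0.2366 0.1074]
ball 71 [0.4365 0.1405 0.1116] [0.4247 0.1289 0.097 ] [0.448  0.1528 0.1199]
box 599 [0.4362 0.1399 0.037 ] [0.3989 0.098  0.0301] [0.4739 0.1826 0.045 ]
knob 6 [0.4837 0.4156 0.038 ] [0.472  0.4128 0.0308] [0.4933 0.4199 0.0426]
```

```bash
cat >> h.py <<'E'
def rect2(c,box,z,lo=122):
    x0,y0,x1,y1=box; g=cv2.cvtColor(c['color'],cv2.COLOR_RGB2GRAY)[y0:y1,x0:x1]
    k=8; g=cv2.resize(g,None,fx=k,fy=k,interpolation=cv2.INTER_CUBIC)
    m=(g>lo).astype(np.uint8); m=cv2.morphologyEx(m,cv2.MORPH_OPEN,np.ones((15,15),np.uint8))
    cs,_=cv2.findContours(m,0,2); cc=max(cs,key=cv2.contourArea)
    px=(cc[:,0,:]+.5)/k-.5+[x0,y0]
    W=np.array([ray(c,u,v,z)[:2] for u,v in px],np.float32)*1000
    return cv2.minAreaRect(W)
def to(p,jawdeg=None):
    "moves from the present pose to TCP p (m) with jaws along world yaw jawdeg"
    from scipy.spatial.transform import Rotation as Ro
    o=ctrl.get_obs(); R=Ro.from_euler('xyz',o['eef_rot']).as_matrix()
    d=R.T@(np.array(p)-o['ee_pos'])*1000; r=0
    jz=np.degrees(np.arctan2(R[1,2],R[0,2]))
    if jawdeg is not None:
        r=-(jawdeg-jz); r=(r+90)%180-90   # tool x down: +roll = -world yaw
    print('t',round(o['time_s'],2),'tcp',o['ee_pos'].round(4),'jaw',jz.round(2),'xdir',R[:,0].round(3),'F',o['force'].round(1),'w',round(o['grip_width'],4),'| shift',d.round(1),'roll',round(r,2),'q6',o['qpos'][5].round(2))
E
python3 - <<'E'
from h import *
import pickle
c=pickle.load(open('top0.pkl','rb'))
for lo in (115,122,130): print(rect2(c,(105,195,180,275),.006,lo))
s=pickle.load(open('side0.pkl','rb'))
save(s,'s1.png',(120,190,310,410),3)
to([.484,.4265,.15],86)
to([.484,.4265,.15],0)
E
```

```text
((484.00750732421875, 425.2134704589844), (175.7442626953125, 202.22691345214844), 85.94152069091797)
((483.9405822753906, 425.1698913574219), (174.87960815429688, 201.25970458984375), 85.94271850585938)
((483.9283447265625, 424.9377746582031), (174.16213989257812, 199.85906982421875), 85.95523071289062)
t 0.1 tcp [ 0.1962 -0.5136  0.205 ] jaw -69.1 xdir [-0.     0.001 -1.   ] F [ 0.2 -0.5  0.6] w 0.0939 | shift [  55.8  604.3 -775.5] roll 24.9 q6 -0.07
t 0.1 tcp [ 0.1962 -0.5136  0.205 ] jaw -69.1 xdir [-0.     0.001 -1.   ] F [ 0.2 -0.5  0.6] w 0.0939 | shift [  55.8  604.3 -775.5] roll -69.1 q6 -0.07
```

View pics/s1.png

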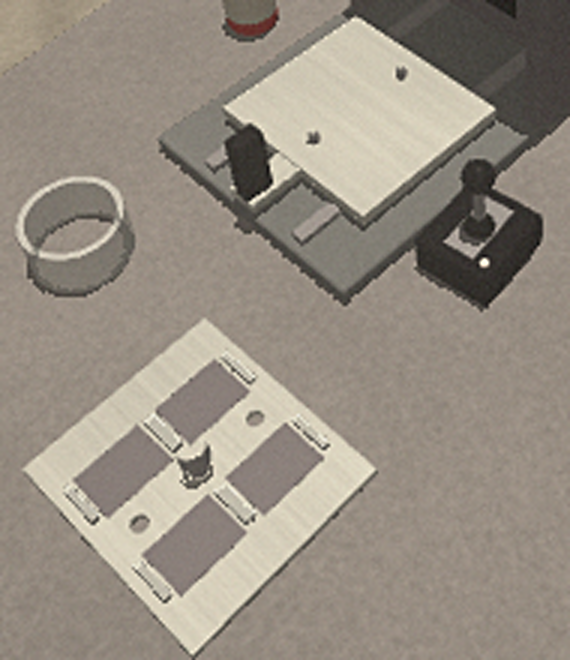

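The side crop shows the carrier flat on the table, with its knob at about (195,467) and its holes at (139,523) and (255,417). The pegs are at (313,137) and (401,73). I'll move above the knob with the jaws along the carrier's y.

Call:
servo_tool --motion '[-50, 0, 0, 0, -50, 302, -388, -78, -50, 302, -388, -78, -50, 302, -388, -78, -50, 302, -388, -78, -50, 302, -388, -78, -50, 302, -388, -78, -50, 302, -388, -78, -50, 604, -775, -155, -50, 604, -775, -155, -50, 604, -775, -155, -50, 604, -775, -155, -50, 604, -775, -155, -50, 604, -775, -155, -50, 604, -775, -155, -50, 604, -775, -155, -50, 604, -775, -155, -50, 604, -775, -155, -50, 604, -775, -155, -50, 604, -775, -155]' --gripper 1

```text
time_s: 2.6
ee_pos: [0.484, 0.4248, 0.256]
eef_rot: [-1.005, 1.57, 0.493]
force: [-0.8, 0.0, -0.6]
grip_width: 0.0943
```

Run:
```python
from h import *
c=cam('top'); print(rect2(c,(105,195,180,275),.006))
save(c,'t2.png')
to([.484,.4255,.06],86)
```

```text
((499.2042236328125, 423.9576416015625), (175.1615753173828, 170.81129455566406), 85.91561889648438)
t 2.65 tcp [0.4841 0.4248 0.2562] jaw 85.85 xdir [ 0.001  0.    -1.   ] F [-0.2  0.5  0.2] w 0.0939 | shift [196.2   0.3   0.6] roll -0.15 q6 -0.83
```

View pics/t2.png

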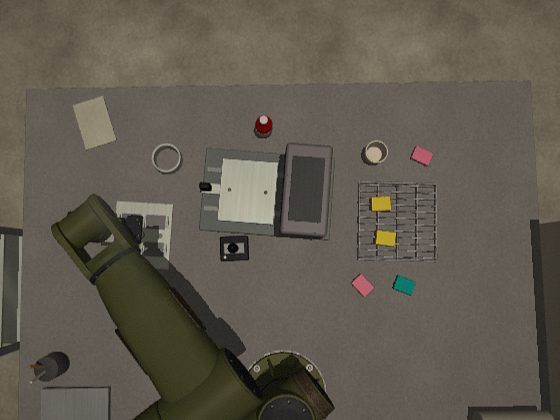

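The arm is now over the carrier and nothing else has moved. I'll go down to TCP z ≈ 0.014 and grip the knob head.

Call:
servo_tool --motion '[60, 0, 0.5, 0, 120, 0, 0.5, 0, 170, 0, 0.5, 0, 210, 0, 0.5, 0, 230, 0, 0.5, 0, 242, 0, 0.5, 0, 242, 0, 0.5, 0, 242, 0, 0.5, 0]' --gripper 0.6

```text
time_s: 3.65
ee_pos: [0.4846, 0.4266, 0.0149]
eef_rot: [-0.832, 1.569, 0.667]
force: [1.1, 0.2, 0.5]
grip_width: 0.0566
```

Call:
servo_tool --motion '[0, 0, 0, 0, 0, 0, 0, 0, 0, 0, 0, 0, 0, 0, 0, 0, 0, 0, 0, 0, 0, 0, 0, 0]' --gripper 0 --force 55

```text
time_s: 4.4
ee_pos: [0.484, 0.4262, 0.0135]
eef_rot: [-0.984, 1.571, 0.515]
force: [-0.9, -0.5, 1.3]
grip_width: 0.023
```

Call:
servo_tool --motion '[0, 0, 0, 0, 0, 0, 0, 0, -20, 0, 0, 0, -50, 0, 0, 0, -80, 0, 0, 0, -100, 0, 0, 0, -100, 0, 0, 0]'

```text
time_s: 5.28
ee_pos: [0.4844, 0.4265, 0.115]
eef_rot: [-0.835, 1.568, 0.665]
force: [0.4, -0.0, -5.8]
grip_width: 0.0226
```

Run:
```python
from h import *
c=cam('side'); save(c,'s3.png')
to([.6095,.0975,.14],84.7)
```

```text
t 5.33 tcp [0.4839 0.4261 0.1134] jaw 85.9 xdir [ 0.  0. -1.] F [ 0.5 -0.8 -5.6] w 0.023 | shift [ -26.6 -148.7 -318.8] roll 1.2 q6 -0.83
```

View pics/s3.png

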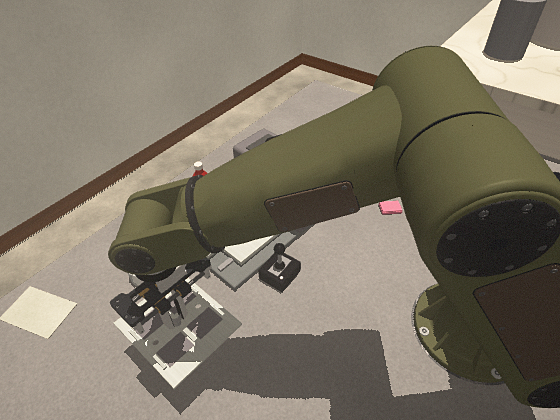

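The carrier is held, with the force reading -5.8 N. I'll raise it and carry it over the carriage.

Call:
servo_tool --motion '[-30, 0, 0, 0, -50, -10, -20, 0, -50, -30, -60, 1.2, -50, -50, -107, 1.2, -50, -75, -160, 1.2, -50, -100, -214, 1.2, -50, -125, -268, 1.2, -50, -140, -300, 1.2, -50, -149, -318, 1.2, -50, -149, -318, 1.2, -50, -149, -318, 1.2]'

```text
time_s: 6.7
ee_pos: [0.6095, 0.0992, 0.1632]
eef_rot: [1.38, 1.57, 2.859]
force: [-0.8, -0.0, -5.3]
grip_width: 0.0226
```

Run:
```python
from h import *
c=cam('side'); save(c,'s4.png',(120,80,400,300),2.8)
c=cam('top'); save(c,'t4.png',(180,130,340,270),4)
to([.6095,.0985,.14],84.7)
```

```text
t 6.8 tcp [0.6095 0.0994 0.1634] jaw 84.78 xdir [-0.  0. -1.] F [ 0.7 -0.6 -4.6] w 0.023 | shift [23.4 -0.  -0.9] roll 0.08 q6 -1.38
```

View pics/s4.png

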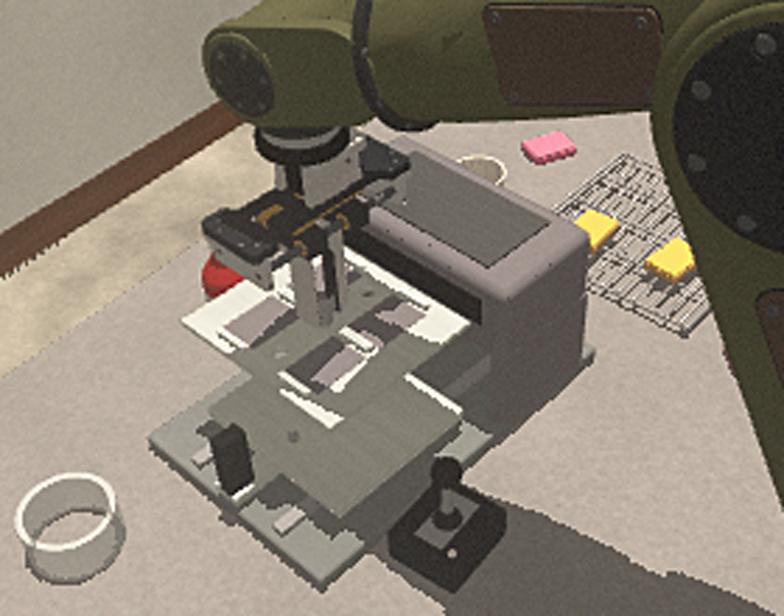

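View pics/t4.png

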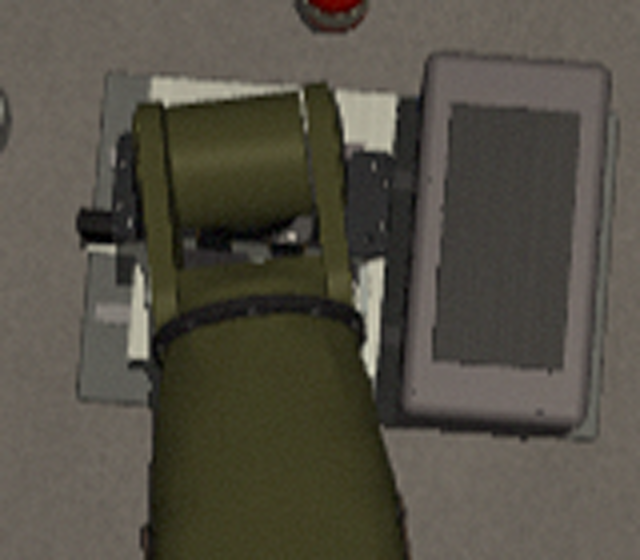

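Run:
```python
from h import *
import pickle
s0=pickle.load(open('side0.pkl','rb'))
for u,v in [(224.3,235.7),(253.7,214.3)]: print('peg',dark(s0,u,v,.044,3))
for u,v in [(166.3,364.3),(205,329)]: print('hole0',ray(s0,u,v,.006))
c=cam('side')
save(c,'s5.png',(190,160,290,240),8)
a=[ray(c,220,206.8,.156),ray(c,251.4,184.6,.156)];print(a,(a[0]+a[1])/2)
```

```text
peg ((np.float64(224.06543291473892), np.float64(235.8307997356246)), array([0.61394992, 0.15423462, 0.044     ]))
peg ((np.float64(253.2527392257122), np.float64(214.18699780861942)), array([0.6035341 , 0.04471806, 0.044     ]))
hole0 [0.48698968 0.4795269  0.006     ]
hole0 [0.47944207 0.36915604 0.006     ]
[array([0.61001016, 0.15539993, 0.156     ]), array([0.60122357, 0.0448785 , 0.156     ])] [0.60561686 0.10013922 0.156     ]
```

View pics/s5.png

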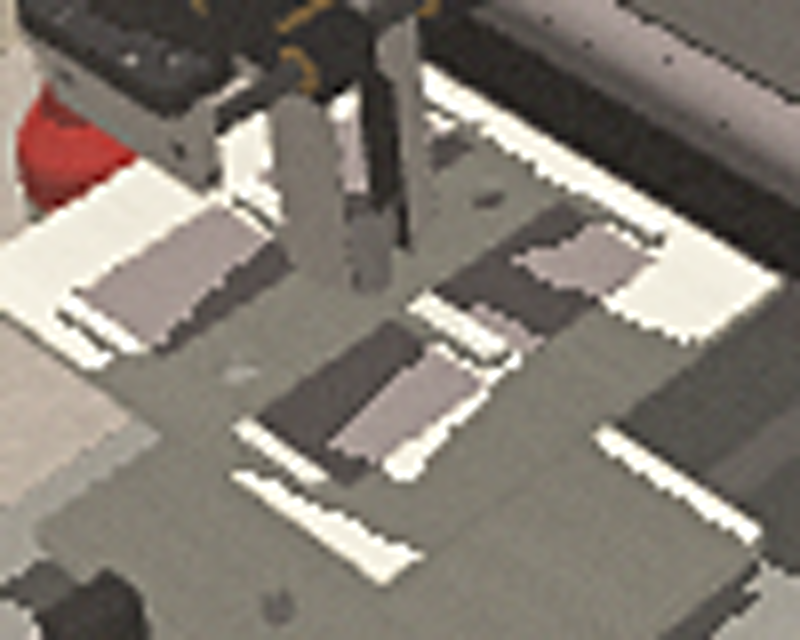

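Call:
servo_tool --motion '[40, 0, -0.5, 0, 70, 0, -0.7, 0, 85, 0, -0.7, 0, 94, 0, -0.7, 0, 94, 0, -0.7, 0, 94, 0, -0.7, 0]'

```text
time_s: 7.6
ee_pos: [0.6104, 0.0978, 0.0705]
eef_rot: [-1.371, 1.569, 0.108]
force: [1.1, 0.4, -5.3]
grip_width: 0.0234
```

Run:
```python
from h import *
c=cam('side'); save(c,'s6.png',(170,180,290,270),6.6)
d=cam('top'); save(d,'t6.png',(195,140,295,245),5.5)
to([.6095,.0985,.068],84.7)
```

```text
t 7.7 tcp [0.6103 0.0977 0.0704] jaw 84.7 xdir [ 0.001  0.    -1.   ] F [ 0.3 -0.1 -5.6] w 0.0226 | shift [2.4 0.8 0.7] roll 0.0 q6 -1.38
```

View pics/s6.png

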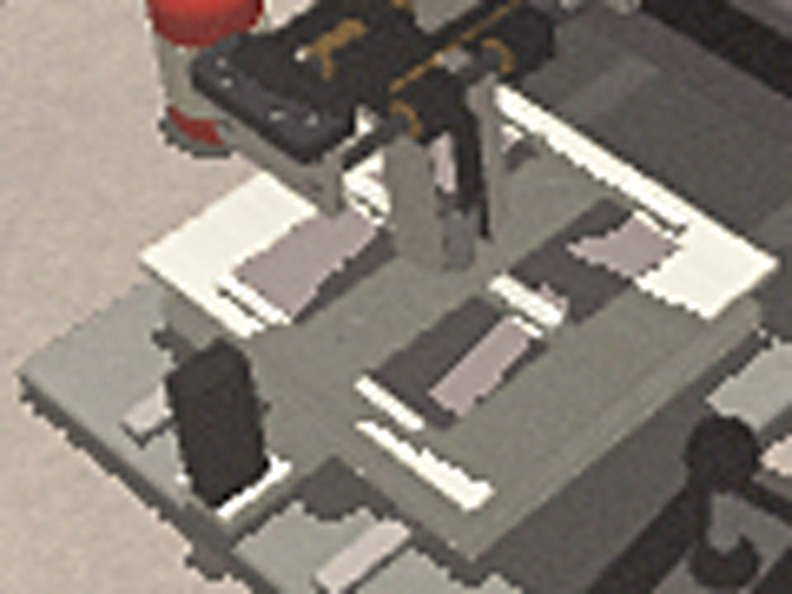

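View pics/t6.png

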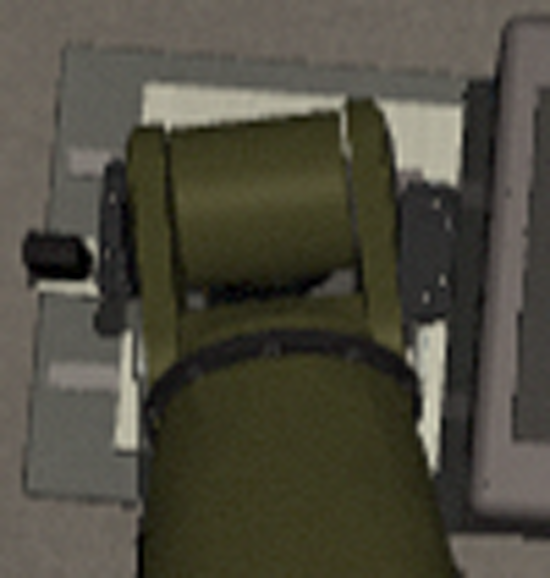

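```bash
cat > edge.py <<'E'
from h import *
import sys
def edges(d,zt,cx,cy,yaw):
    g=cv2.GaussianBlur(cv2.cvtColor(d['color'],cv2.COLOR_RGB2GRAY),(3,3),0).astype(float)
    Rz=np.array([[np.cos(yaw),-np.sin(yaw)],[np.sin(yaw),np.cos(yaw)]])
    def samp(p):
        u,v=proj(d,[*p,zt]); return cv2.getRectSubPix(g.astype(np.float32),(1,1),(float(u),float(v)))[0,0]
    out={}
    for name,n,half in (('+y',(0,1),87.5),('-y',(0,-1),87.5),('+x',(1,0),100),('-x',(-1,0),100)):
        n=np.array(n); t=np.array([-n[1],n[0]]); r=[]
        for s in range(-95,96,5):
            prof=[samp(np.array([cx,cy])+Rz@((n*(half+k)+t*s)/1000)) for k in np.arange(-12,12.1,.5)]
            a,b=np.mean(prof[:10]),np.mean(prof[-10:])
            if a-b<35 or a<125 or np.std(prof[:10])>6: continue
            th=(a+b)/2; i=[j for j in range(len(prof)-1) if prof[j]>=th>prof[j+1]]
            if len(i)==1: r.append((s,-12+.5*(i[0]+(prof[i[0]]-th)/(prof[i[0]]-prof[i[0]+1]))))
        r=np.array(r); out[name]=(len(r),np.median(r[:,1]).round(2) if len(r) else None, np.polyfit(r[:,0],r[:,1],1).round(3) if len(r)>3 else None)
    return out
E
python3 - <<'E'
from edge import *
import pickle
d0=pickle.load(open('top0.pkl','rb'))
print('carrier0',edges(d0,.006,.484,.4255,np.radians(-4.05)))
d=cam('top')
print(edges(d,.063,.6095,.0977,np.radians(-5.3)))
to([.6095,.0985,.068],84.7)
E
```

```text
carrier0 {'+y': (38, np.float64(-0.51), array([ 0.003, -0.489])), '-y': (32, np.float64(-0.3), array([-0.   , -0.293])), '+x': (35, np.float64(0.2), array([0.005, 0.108])), '-x': (35, np.float64(-0.47), array([-0.   , -0.456]))}
{'+y': (3, np.float64(-0.79), None), '-y': (8, np.float64(0.67), array([-0.015,  1.941])), '+x': (20, np.float64(0.88), array([0.001, 0.851])), '-x': (4, np.float64(-1.39), array([-0.007, -1.761]))}
t 7.75 tcp [0.6102 0.0977 0.0702] jaw 84.7 xdir [ 0.001  0.    -1.   ] F [-1.  -1.3 -4.4] w 0.0228 | shift [2.2 0.7 0.7] roll 0.0 q6 -1.38
```

Fitting the plate edges puts the carrier about +1.1 mm in x and -0.7 mm in y off the seat. I'll correct that and lower it slowly.

Call:
servo_tool --motion '[0, 1.1, 0.7, 0, 4, 1.1, 0.7, 0, 7, 1.1, 0.7, 0, 10, 1.1, 0.7, 0, 12, 1.1, 0.7, 0, 12, 1.1, 0.7, 0]'

```text
time_s: 8.5
ee_pos: [0.6088, 0.0985, 0.0573]
eef_rot: [1.762, 1.571, -3.043]
force: [1.2, 0.0, -6.0]
grip_width: 0.0228
```

Call:
servo_tool --motion '[2, 0, 0, 0, 4, 0, 0, 0, 6, 0, 0, 0, 6, 0, 0, 0]'

```text
time_s: 9.0
ee_pos: [0.6089, 0.0984, 0.0518]
eef_rot: [-1.353, 1.57, 0.125]
force: [-1.8, -0.8, -0.1]
grip_width: 0.0226
```

Run:
```python
from edge import *
d=cam('top')
print(edges(d,.044,.6095,.0977,np.radians(-5.3)))
to([.6095,.0985,.051],84.7)
c=cam('side'); save(c,'s7.png',(170,180,290,270),6.6)
```

```text
{'+y': (4, np.float64(-0.56), array([ 0.   , -0.478])), '-y': (9, np.float64(0.16), array([-0.002,  0.247])), '+x': (21, np.float64(-0.61), array([ 0.001, -0.612])), '-x': (3, np.float64(0.14), None)}
t 9.05 tcp [0.6089 0.0984 0.0518] jaw 84.7 xdir [ 0.  0. -1.] F [-2.  -0.3  0.7] w 0.0229 | shift [ 0.8 -0.6  0.1] roll 0.0 q6 -1.38
```

View pics/s7.png

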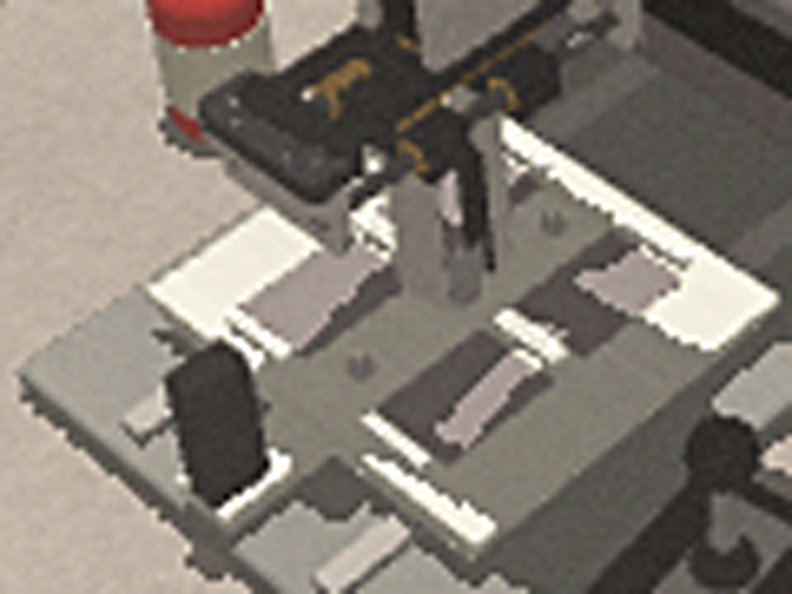

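The weight is now on the seat, since the force went from -6 to 0 N, and the pegs show through the holes at (361,366) and (553,222). I'll release and head for the rack.

Call:
servo_tool --motion '[0, 0, 0, 0, 0, 0, 0, 0, 0, 0, 0, 0, 0, 0, 0, 0, -40, 0, 0, 0, -100, 0, 0, 0, -160, 0, 0, 0, -220, 0, 0, 0, -220, 0, 0, 0]' --gripper 0.6

```text
time_s: 10.22
ee_pos: [0.61, 0.0986, 0.2767]
eef_rot: [-1.375, 1.562, 0.103]
force: [0.0, -0.6, -0.9]
grip_width: 0.0563
```

Run:
```python
from h import *
print('b1 (x .567) long dir',np.degrees(np.arctan2(.0578,.0009)),'b2',np.degrees(np.arctan2(.0589,.0079)))
to([.4615,-.3172,.20],-7.6); to([.567,-.3075,.20],-1)
c=cam('side'); save(c,'s8.png',(170,180,290,270),6.6)
```

```text
b1 (x .567) long dir 89.10792327524648 b2 82.36075856896095
t 10.22 tcp [0.61   0.0986 0.2767] jaw 84.7 xdir [ 0.009  0.001 -1.   ] F [ 0.  -0.6 -0.9] w 0.0563 | shift [  75.   110.1 -427.9] roll -87.7 q6 -1.38
t 10.22 tcp [0.61   0.0986 0.2767] jaw 84.7 xdir [ 0.009  0.001 -1.   ] F [ 0.  -0.6 -0.9] w 0.0563 | shift [  75.9    6.  -408.5] roll 85.7 q6 -1.38
```

View pics/s8.png

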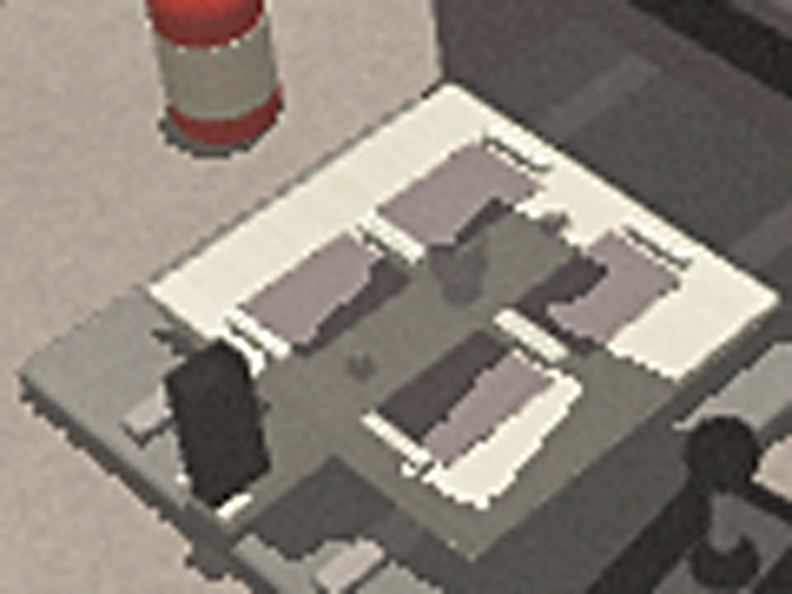

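The carrier is flat on its pegs. I'll fetch the yellow biscuit at (381,203) first, world (0.567,-0.308), with the jaws across its 44 mm width.

Call:
servo_tool --motion '[0, 3, -200, 43, 0, 3, -200, 43, 0, 3, -200, 43, 0, 3, -200, 43, 0, 6, -408, 86, 0, 6, -408, 86, 0, 6, -408, 86, 0, 6, -408, 86, 0, 6, -408, 86, 60, 6, -408, 86, 120, 6, -408, 86, 160, 6, -408, 86, 160, 6, -408, 86, 160, 6, -408, 86]' --gripper 0.68

```text
time_s: 12.02
ee_pos: [0.5661, -0.3069, 0.1134]
eef_rot: [-0.506, 1.569, -0.526]
force: [-0.2, -0.9, 0.7]
grip_width: 0.064
```

Run:
```python
from h import *
to([.567,-.3075,.018],-0.9)
c=cam('side'); save(c,'s9.png')
```

```text
t 12.03 tcp [ 0.5661 -0.3069  0.1134] jaw -1.14 xdir [ 0.002 -0.001 -1.   ] F [-0.2 -0.9  0.7] w 0.064 | shift [95.4 -0.5  0.8] roll -0.24 q6 -0.53
```

View pics/s9.png

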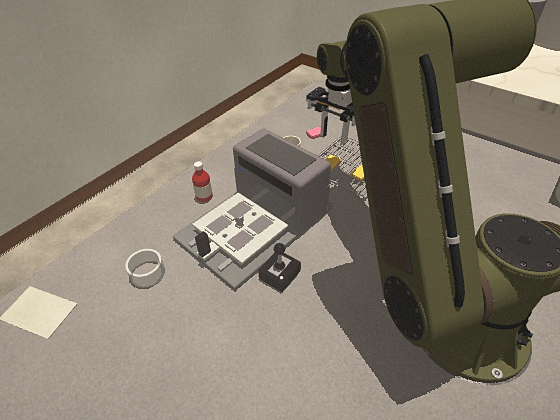

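The side view shows the gripper over the rack, with the biscuits at (332,161) and (359,173) unmoved. I'll descend and grip.

Call:
servo_tool --motion '[50, -0.5, 0.8, 0, 80, -0.5, 0.8, 0, 92, -0.5, 0.8, 0, 95, -0.5, 0.8, 0, 95, -0.5, 0.8, 0]'

```text
time_s: 12.7
ee_pos: [0.5666, -0.3082, 0.018]
eef_rot: [-0.522, 1.569, -0.545]
force: [1.1, 1.1, 0.0]
grip_width: 0.0639
```

Call:
servo_tool --motion '[0, 0, 0, 0, 0, 0, 0, 0, 0, 0, 0, 0, 0, 0, 0, 0, 0, 0, 0, 0]' --gripper 0 --force 20

```text
time_s: 13.32
ee_pos: [0.5662, -0.3079, 0.017]
eef_rot: [-0.539, 1.57, -0.562]
force: [-0.7, 0.6, 5.8]
grip_width: 0.0437
```

Call:
servo_tool --motion '[0, 0, 0, 0, -30, 0, 0, 0, -80, 0, 0, 0, -130, 0, 0, 0, -180, 0, 0, 0, -230, 0, 0, 0, -250, 0, 0, 0, -250, 0, 0, 0]'

```text
time_s: 14.32
ee_pos: [0.5662, -0.3079, 0.2676]
eef_rot: [-0.529, 1.568, -0.551]
force: [-1.2, -0.1, -0.9]
grip_width: 0.0437
```

Run:
```python
from h import *
yaw=np.radians(-5.3); R=np.array([[np.cos(yaw),-np.sin(yaw)],[np.sin(yaw),np.cos(yaw)]])
for n,q in {'nest2':(-42,38),'nest4':(42,38)}.items(): print(n,np.array([609.2,98.2])+R@np.array(q))
p=(np.array([609.2,98.2])+R@np.array((42,38)))/1000
to([*p,.27],-5.3)
c=cam('side'); save(c,'s10.png',(250,30,450,230),3)
```

```text
nest2 [570.889645  139.9171032]
nest4 [654.53051965 132.15797386]
t 14.32 tcp [ 0.5662 -0.3079  0.2676] jaw -1.3 xdir [ 0.002 -0.001 -1.   ] F [-1.2 -0.1 -0.9] w 0.0437 | shift [ -2.8 441.9  78.3] roll 4.0 q6 -0.53
```

View pics/s10.png

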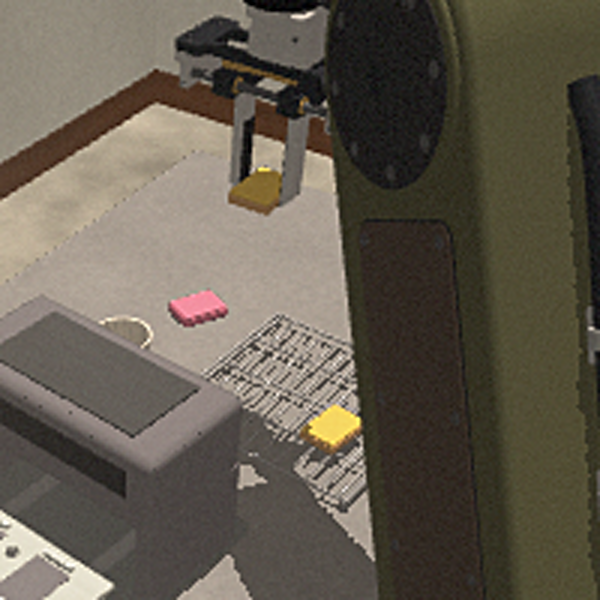

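The biscuit is held level, at (257,190) in the crop, and the second one is still on the rack. I'll fly over the head to nest4.

Call:
servo_tool --motion '[0, 220, 40, 2, 0, 220, 40, 2, 0, 220, 40, 2, 0, 220, 40, 2, 0, 441, 78, 4, 0, 441, 78, 4, 0, 441, 78, 4, 0, 441, 78, 4, 0, 441, 78, 4, 0, 441, 78, 4, 50, 441, 78, 4, 100, 441, 78, 4, 140, 441, 78, 4, 160, 441, 78, 4, 160, 441, 78, 4, 160, 441, 78, 4]'

```text
time_s: 16.38
ee_pos: [0.6547, 0.1311, 0.1084]
eef_rot: [0.238, 1.568, 0.145]
force: [-0.0, 0.8, -0.2]
grip_width: 0.0436
```

Run:
```python
from edge import *
to([.6543,.1318,.047],-5.3)
c=cam('side'); save(c,'s11.png',(170,150,310,270),5.5)
d=cam('top');print(edges(d,.044,.6092,.0975,np.radians(-5.3)))
```

```text
t 16.38 tcp [0.6547 0.1311 0.1084] jaw -5.32 xdir [ 0.003  0.    -1.   ] F [-0.   0.8 -0.2] w 0.0436 | shift [61.4  0.6 -0.7] roll -0.02 q6 0.24
{'+y': (0, None, None), '-y': (33, np.float64(-0.2), array([ 0.001, -0.208])), '+x': (15, np.float64(-0.45), array([ 0.003, -0.284])), '-x': (5, np.float64(0.15), array([ 0.051, -3.887]))}
```

View pics/s11.png

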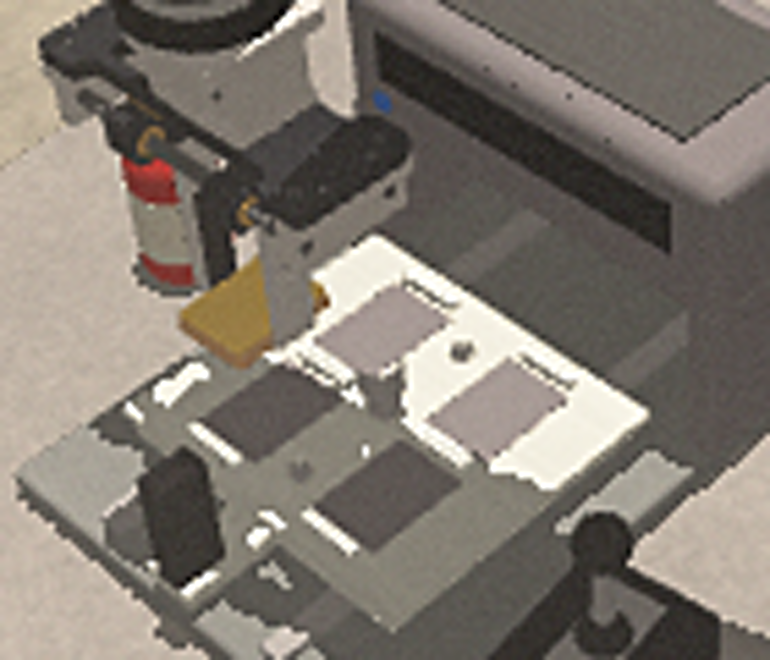

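Call:
servo_tool --motion '[25, 0.4, -0.5, 0, 45, 0.4, -0.5, 0, 55, 0.4, -0.5, 0, 59, 0.4, -0.5, 0, 61, 0.4, -0.5, 0, 61, 0.4, -0.5, 0]'

```text
time_s: 17.23
ee_pos: [0.6537, 0.1318, 0.0459]
eef_rot: [0.183, 1.57, 0.09]
force: [-1.2, -0.1, -0.7]
grip_width: 0.0439
```

Run:
```python
from edge import *
to([.6543,.1318,.046],-5.3)
c=cam('side'); save(c,'s12.png',(170,150,310,270),5.5)
```

```text
t 17.23 tcp [0.6537 0.1318 0.0459] jaw -5.3 xdir [ 0.001  0.    -1.   ] F [-1.2 -0.1 -0.7] w 0.0439 | shift [-0.1  0.1  0.6] roll 0.0 q6 0.24
```

View pics/s12.png

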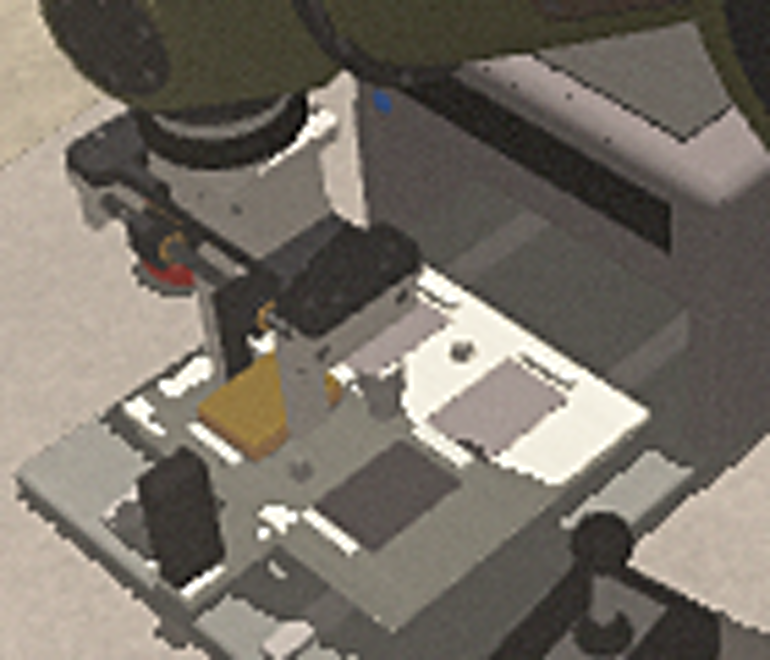

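The biscuit sits between its fences, with the near fence at (215,443). I'll release and rise.

Call:
servo_tool --motion '[0.5, 0, 0, 0, 0.5, 0, 0, 0, 0.5, 0, 0, 0, 0.5, 0, 0, 0, -30, 0, 0, 0, -90, 0, 0, 0, -150, 0, 0, 0, -210, 0, 0, 0, -225, 0, 0, 0, -225, 0, 0, 0]' --gripper 0.6

```text
time_s: 18.52
ee_pos: [0.6535, 0.1318, 0.2705]
eef_rot: [0.21, 1.57, 0.117]
force: [-0.0, -0.2, -1.1]
grip_width: 0.0562
```

Run:
```python
from h import *
c=cam('side'); save(c,'s13.png',(170,130,410,270),3.3)
d=cam('top'); save(d,'t13.png')
hsv=cv2.cvtColor(d['color'],cv2.COLOR_RGB2HSV)
m=cv2.inRange(hsv,(18,120,80),(35,255,255))
n,l,st,ce=cv2.connectedComponentsWithStats(m)
for i in range(1,n):
    if st[i,4]>40:
        z=.030 if ce[i][0]>340 else .058
        cs,_=cv2.findContours((l==i).astype(np.uint8),0,2)
        W=np.array([ray(d,*q[0],z)[:2]*1000 for q in np.vstack(cs)],np.float32)
        print(st[i],ray(d,*ce[i],z).round(4),cv2.minAreaRect(W))
to([.4613,-.3171,.27],-7.2)
```

```text
[375 230  21  17 287] [ 0.4614 -0.3167  0.03  ] ((461.52276611328125, -317.0107727050781), (59.090328216552734, 44.2333984375), 82.36426544189453)
t 18.62 tcp [0.653  0.1317 0.2681] jaw -5.3 xdir [-0.003 -0.    -1.   ] F [ 0.   0.1 -0.2] w 0.0563 | shift [  -1.1 -464.6 -149.5] roll 1.9 q6 0.24
```

View pics/s13.png

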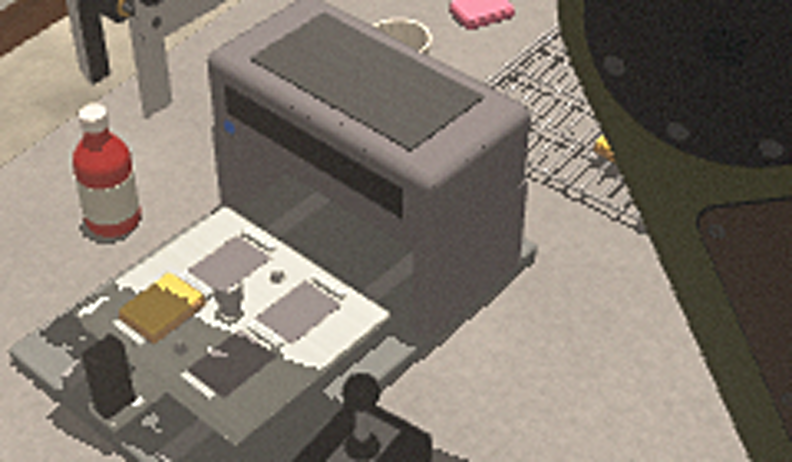

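View pics/t13.png

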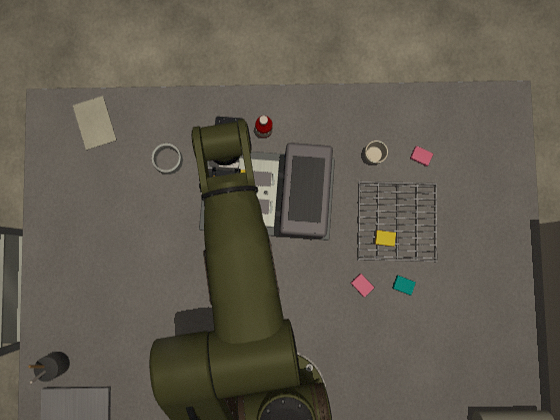

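The first biscuit lies in its nest, at (162,303) in the side crop. The second is still at (385,238) in the top view and has not moved. I'll go for it.

Call:
servo_tool --motion '[0, -232, -75, 1, 0, -232, -75, 1, 0, -232, -75, 1, 0, -232, -75, 1, 0, -465, -150, 2.3, 0, -465, -150, 2.3, 0, -465, -150, 2.3, 0, -465, -150, 2.3, 0, -465, -150, 2.3, 0, -465, -150, 2.3, 60, -465, -150, 2.3, 120, -465, -150, 2.3, 170, -465, -150, 2.3, 190, -465, -150, 2.3, 190, -465, -150, 2.3, 190, -465, -150, 2.3]' --gripper 0.68

```text
time_s: 20.62
ee_pos: [0.4619, -0.317, 0.0815]
eef_rot: [-0.506, 1.57, -0.637]
force: [0.5, 0.6, 0.2]
grip_width: 0.0636
```

Run:
```python
from h import *
to([.4615,-.317,.018],-7.6)
c=cam('side'); save(c,'s14.png',(170,130,410,270),3.3)
```

```text
t 20.62 tcp [ 0.4619 -0.317   0.0815] jaw -7.53 xdir [ 0.001 -0.001 -1.   ] F [0.5 0.6 0.2] w 0.0636 | shift [63.5 -0.  -0.5] roll 0.07 q6 -0.54
```

View pics/s14.png

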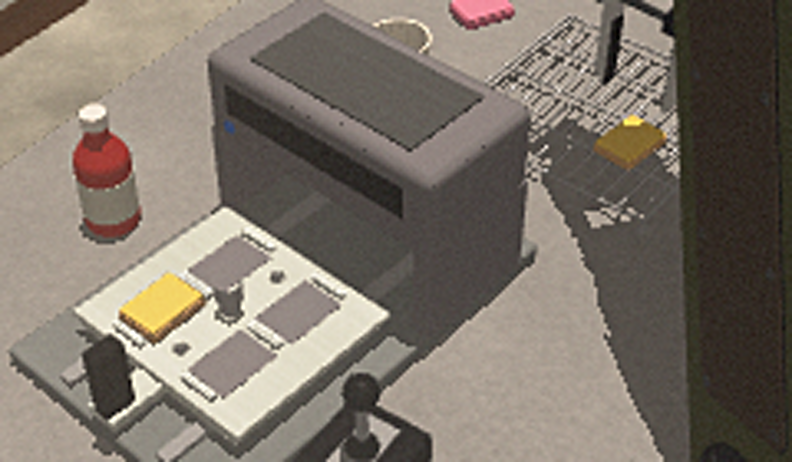

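Call:
servo_tool --motion '[30, 0, -0.3, 0, 52, 0, -0.3, 0, 60, 0, -0.3, 0, 63, 0, -0.3, 0, 63, 0, -0.3, 0]'

```text
time_s: 21.3
ee_pos: [0.4612, -0.3176, 0.0183]
eef_rot: [-0.525, 1.57, -0.658]
force: [0.3, 1.1, -0.3]
grip_width: 0.064
```

Call:
servo_tool --motion '[0, 0, 0, 0, 0, 0, 0, 0, 0, 0, 0, 0, 0, 0, 0, 0, 0, 0, 0, 0]' --gripper 0 --force 20

```text
time_s: 21.92
ee_pos: [0.461, -0.3175, 0.0178]
eef_rot: [-0.436, 1.57, -0.569]
force: [-1.5, 1.9, 6.0]
grip_width: 0.0438
```

Call:
servo_tool --motion '[0, 0, 0, 0, -30, 0, 0, 0, -80, 0, 0, 0, -130, 0, 0, 0, -180, 0, 0, 0, -230, 0, 0, 0, -250, 0, 0, 0, -250, 0, 0, 0]'

```text
time_s: 22.92
ee_pos: [0.4611, -0.3176, 0.2684]
eef_rot: [-0.543, 1.569, -0.676]
force: [0.3, -0.2, -0.5]
grip_width: 0.0439
```

Run:
```python
from edge import *
to([.5707,.1395,.27],-5.3)
c=cam('side'); save(c,'s15.png',(170,30,470,270),2.6)
d=cam('top'); save(d,'t15.png',(190,130,340,250),5)
print(edges(d,.044,.6092,.0975,np.radians(-5.3)))
```

```text
t 22.93 tcp [ 0.4611 -0.3176  0.2684] jaw -7.6 xdir [ 0.002 -0.001 -1.   ] F [ 0.3 -0.2 -0.5] w 0.0439 | shift [ -2.1 467.5  48.2] roll -2.3 q6 -0.54
{'+y': (27, np.float64(-0.07), array([-0.  ,  0.04])), '-y': (32, np.float64(-0.24), array([ 0.001, -0.203])), '+x': (35, np.float64(-0.41), array([ 0.001, -0.395])), '-x': (35, np.float64(-0.2), array([-0.   , -0.112]))}
```

View pics/s15.png

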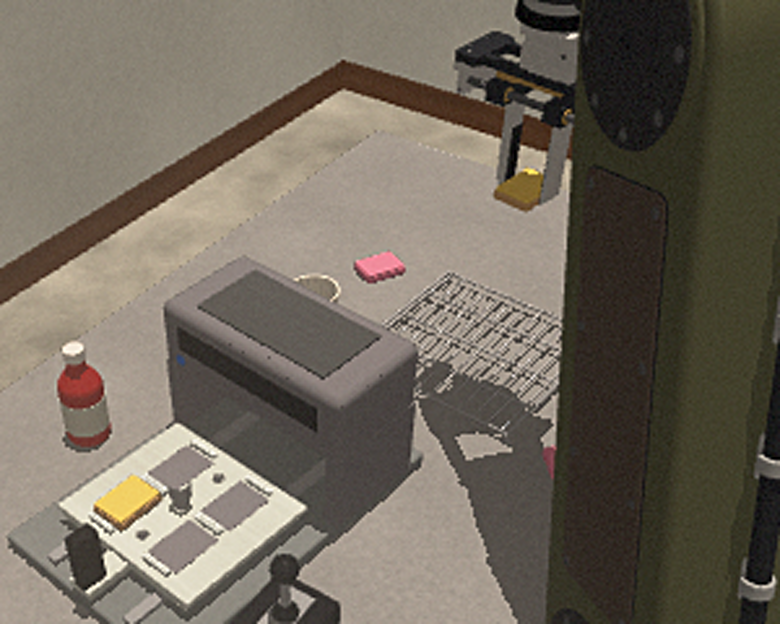

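View pics/t15.png

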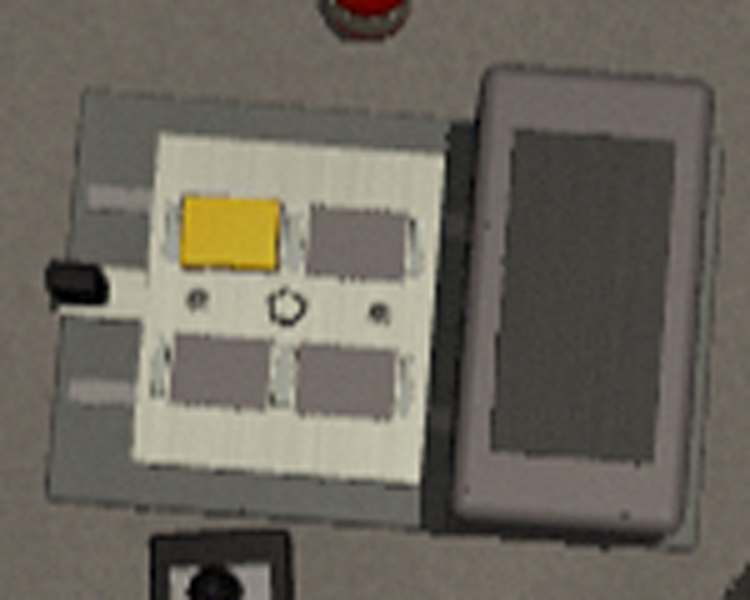

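The first biscuit is centred in its nest in the top view, at (231,233) in the crop. The carrier is square on the carriage, and the second biscuit is held. I'll go to nest2.

Call:
servo_tool --motion '[0, 234, 24, -1, 0, 234, 24, -1, 0, 234, 24, -1, 0, 234, 24, -1, 0, 467, 48, -2.3, 0, 467, 48, -2.3, 0, 467, 48, -2.3, 0, 467, 48, -2.3, 0, 467, 48, -2.3, 0, 467, 48, -2.3, 50, 467, 48, -2.3, 100, 467, 48, -2.3, 140, 467, 48, -2.3, 160, 467, 48, -2.3, 160, 467, 48, -2.3, 160, 467, 48, -2.3]'

```text
time_s: 25.02
ee_pos: [0.5706, 0.1386, 0.1086]
eef_rot: [0.256, 1.569, 0.162]
force: [0.3, -0.1, 1.0]
grip_width: 0.0435
```

Run:
```python
from edge import *
to([.5705,.1395,.0465],-5.3)
c=cam('side'); save(c,'s16.png',(170,150,310,270),5.5)
```

```text
t 25.02 tcp [0.5706 0.1386 0.1086] jaw -5.35 xdir [ 0.001  0.    -1.   ] F [ 0.3 -0.1  1. ] w 0.0435 | shift [62.1  0.9 -0.3] roll -0.05 q6 0.27
```

View pics/s16.png

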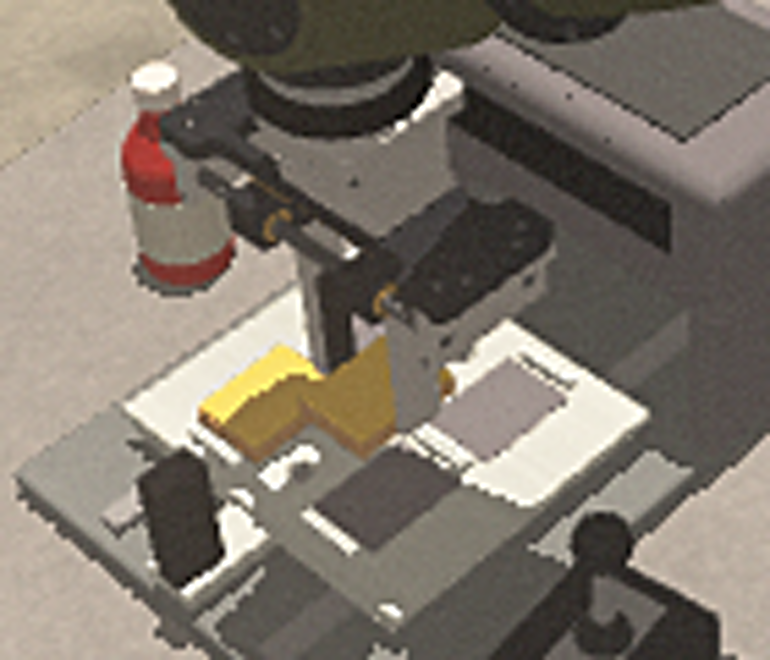

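Call:
servo_tool --motion '[25, 0.7, -0.2, 0, 45, 0.7, -0.2, 0, 55, 0.7, -0.2, 0, 60, 0.7, -0.2, 0, 62, 0.7, -0.2, 0, 62.5, 0.7, -0.2, 0, 62.5, 0.7, -0.2, 0]'

```text
time_s: 25.95
ee_pos: [0.5704, 0.14, 0.0458]
eef_rot: [0.228, 1.57, 0.136]
force: [-2.1, -1.2, 5.8]
grip_width: 0.0439
```

Run:
```python
from edge import *
to([.5705,.1395,.046],-5.3)
c=cam('side'); save(c,'s17.png',(170,150,310,270),5.5)
```

```text
t 25.95 tcp [0.5704 0.14   0.0458] jaw -5.29 xdir [ 0.001  0.    -1.   ] F [-2.1 -1.2  5.8] w 0.0439 | shift [-0.2 -0.5  0.2] roll 0.01 q6 0.27
```

View pics/s17.png

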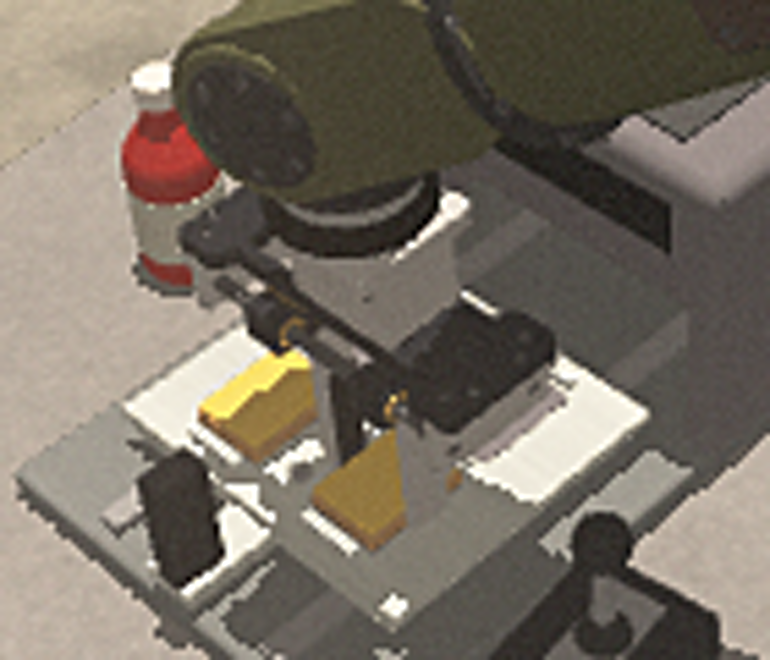

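Contact is 5.8 N and the biscuit sits between its fences, with the near fence at (328,528). I'll release, rise and move above the handle.

Call:
servo_tool --motion '[0, 0, 0, 0, 0, 0, 0, 0, 0, 0, 0, 0, 0, 0, 0, 0, -30, 0, 0, 0, -80, 0, 0, 0, -110, 0, 0, 0, -110, 0, 0, 0]' --gripper 0.58

```text
time_s: 27.0
ee_pos: [0.571, 0.1401, 0.1572]
eef_rot: [0.276, 1.567, 0.184]
force: [0.3, -0.0, 0.5]
grip_width: 0.0543
```

Run:
```python
from edge import *
to([.6206,.222,.155],-5.3)
c=cam('side'); save(c,'s18.png',(170,150,310,270),5.5)
```

```text
t 27.0 tcp [0.571  0.1401 0.1572] jaw -5.3 xdir [ 0.004  0.001 -1.   ] F [ 0.3 -0.   0.5] w 0.0543 | shift [ 2.5 86.1 41.8] roll 0.0 q6 0.27
```

View pics/s18.png

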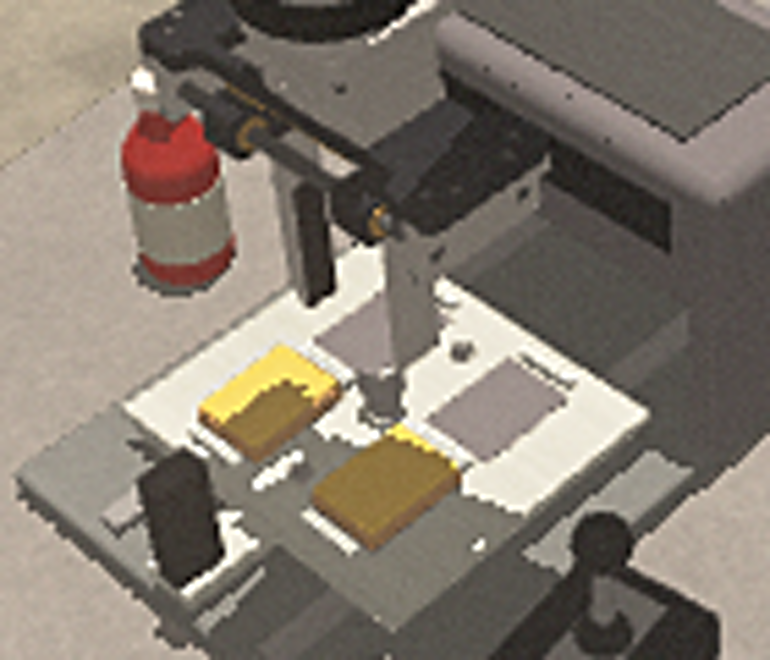

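Both biscuits are in their nests. Next I'll move above the handle.

Call:
servo_tool --motion '[0, 43, 21, 0, 0, 86, 42, 0, 0, 86, 42, 0, 0, 86, 42, 0, 0, 86, 42, 0]' --gripper 0.5

```text
time_s: 27.68
ee_pos: [0.6195, 0.2208, 0.1547]
eef_rot: [-2.644, 1.57, -2.737]
force: [-0.7, 0.6, -0.0]
grip_width: 0.0467
```

Run:
```python
from edge import *
to([.6206,.222,.070],-5.3)
c=cam('side'); save(c,'s19.png',(170,150,310,270),5.5)
d=cam('top'); save(d,'t19.png',(190,130,340,250),5)
```

```text
t 27.68 tcp [0.6195 0.2208 0.1547] jaw -5.35 xdir [-0.001 -0.    -1.   ] F [-0.7  0.6 -0. ] w 0.0467 | shift [84.7  1.4  1. ] roll -0.05 q6 0.38
```

View pics/s19.png

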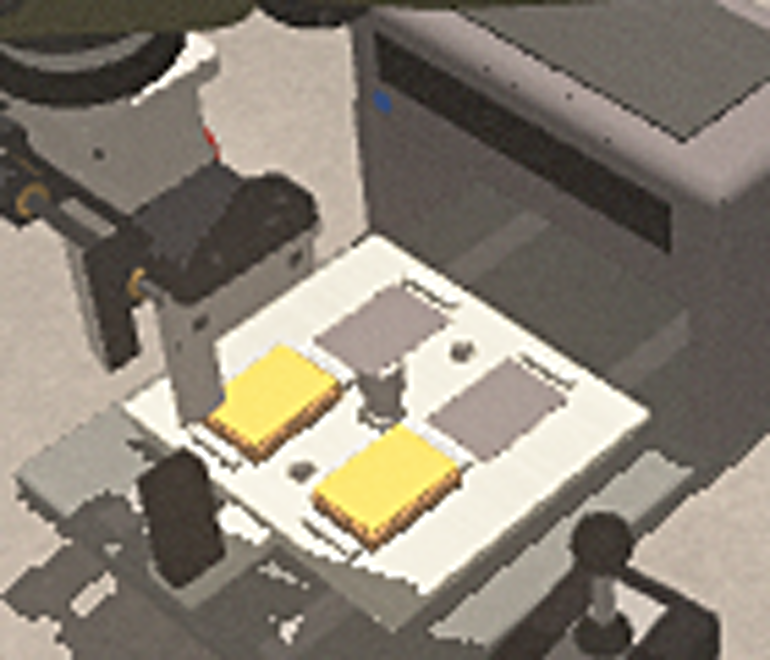

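View pics/t19.png

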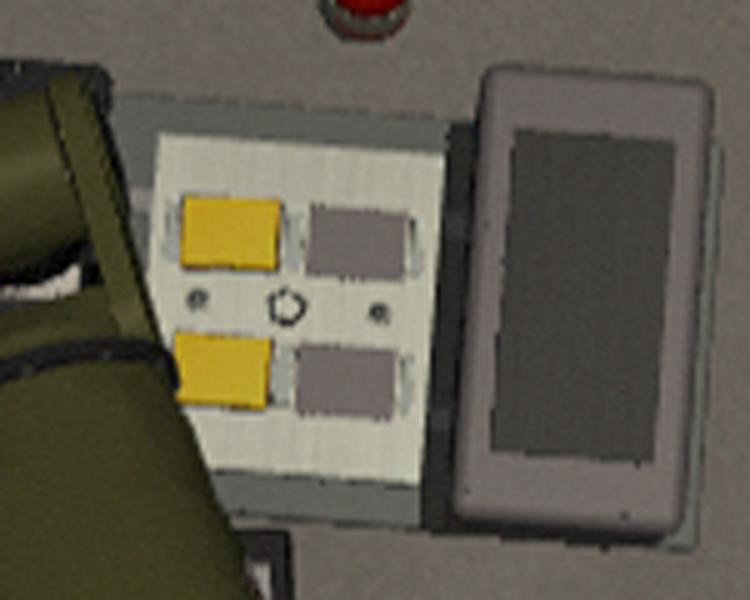

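Both biscuits are nested and iced side up, at (231,233) and (223,371) in the top crop. I'll go down on the handle and grip it lightly.

Call:
servo_tool --motion '[30, 1, 1, 0, 60, 1, 1, 0, 78, 1, 1, 0, 84, 1, 1, 0, 84, 1, 1, 0]'

```text
time_s: 28.4
ee_pos: [0.6212, 0.2226, 0.0715]
eef_rot: [0.439, 1.57, 0.346]
force: [-1.0, 0.0, 0.9]
grip_width: 0.0469
```

Call:
servo_tool --motion '[0, 0, 0, 0, 0, 0, 0, 0, 0, 0, 0, 0, 0, 0, 0, 0, 0, 0, 0, 0, 0, 0, 0, 0]' --gripper 0 --force 15

```text
time_s: 29.15
ee_pos: [0.6221, 0.2225, 0.0714]
eef_rot: [0.231, 1.568, 0.139]
force: [9.9, -0.1, -2.5]
grip_width: 0.0181
```

Run:
```python
from edge import *
o=ctrl.get_obs()['ee_pos']; a=np.radians(5.3)
to(o+.180*np.array([-np.sin(a),-np.cos(a),0]),-5.3)
c=cam('side'); save(c,'s20.png',(170,150,310,270),5.5)
```

```text
t 29.15 tcp [0.6221 0.2225 0.0714] jaw -5.32 xdir [ 0.003  0.    -1.   ] F [ 9.9 -0.1 -2.5] w 0.0181 | shift [-1.0e-01 -1.8e+02  1.0e-01] roll -0.02 q6 0.38
```

View pics/s20.png

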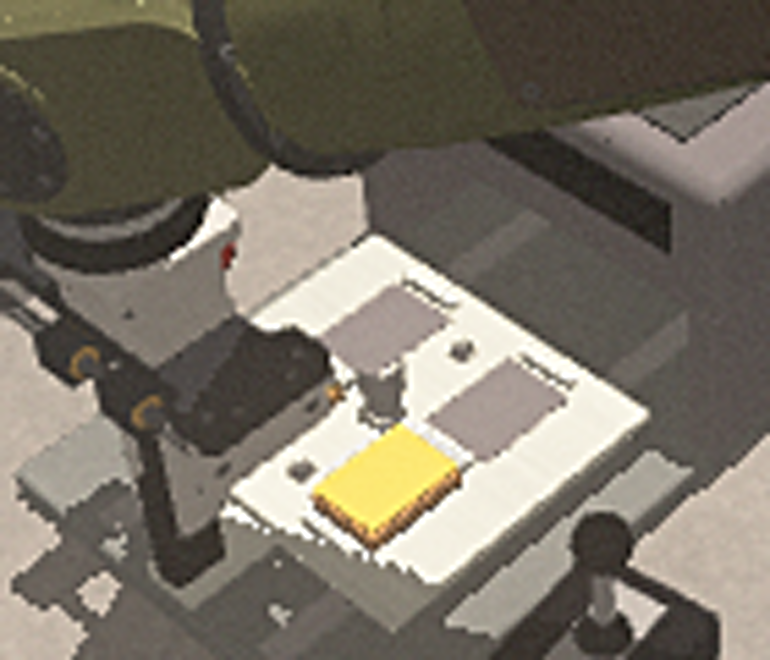

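Call:
servo_tool --motion '[0, -3, 1, 0, 0, -9, 1, 0, 0, -18, 1, 0, 0, -28, 1, 0, 0, -38, 1, 0, 0, -49, 1, 0, 0, -60, 1, 0, 0, -71, 1, 0, 0, -82, 1, 0, 0, -93, 1, 0, 0, -104, 1, 0, 0, -115, 1, 0, 0, -126, 1, 0, 0, -137, 1, 0, 0, -147, 1, 0, 0, -156, 1, 0, 0, -164, 1, 0, 0, -170, 1, 0, 0, -174, 1, 0, 0, -176, 1, 0]'

```text
time_s: 31.7
ee_pos: [0.6057, 0.0492, 0.071]
eef_rot: [1.415, 1.567, 1.323]
force: [4.7, 21.0, 0.5]
grip_width: 0.018
```

Run:
```python
from edge import *
to([.6055,.0433,.0714],-5.3)
c=cam('side'); save(c,'s21.png',(170,120,340,270),4.5)
```

```text
t 31.7 tcp [0.6057 0.0492 0.071 ] jaw -5.27 xdir [ 0.001  0.004 -1.   ] F [ 4.7 21.   0.5] w 0.018 | shift [-0.4 -5.9  0.4] roll 0.03 q6 0.11
```

View pics/s21.png

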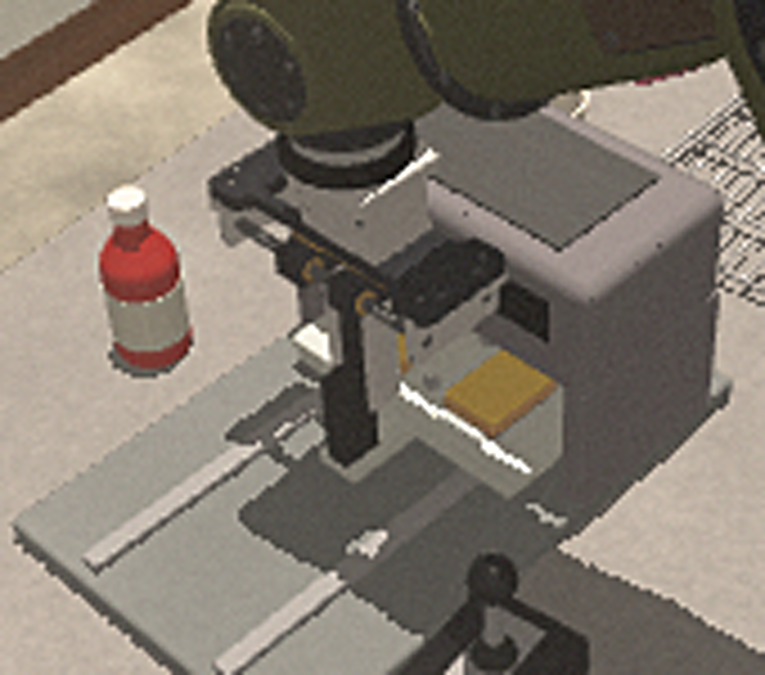

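Run:
```python
from edge import *
c=cam('side')
a=np.radians(-5.3);R=np.array([[np.cos(a),-np.sin(a)],[np.sin(a),np.cos(a)]])
for u,v in [(400,386),(465,427),(528,468)]:
    p=ray(c,u/4.5+170,v/4.5+120,.044); print(p, R.T@(p[:2]-[.6091,.0976]))
d=cam('top'); save(d,'t21.png',(190,130,340,250),5)
print(ctrl.get_obs()['force'])
```

```text
[0.61241186 0.00884792 0.044     ] [ 0.01149578 -0.08806672]
[0.55629735 0.01308352 0.044     ] [-0.04477007 -0.08903256]
[0.50376446 0.01785186 0.044     ] [-0.09751882 -0.0891371 ]
[ 3.54811148 16.95237357  0.75402267]
```

View pics/t21.png

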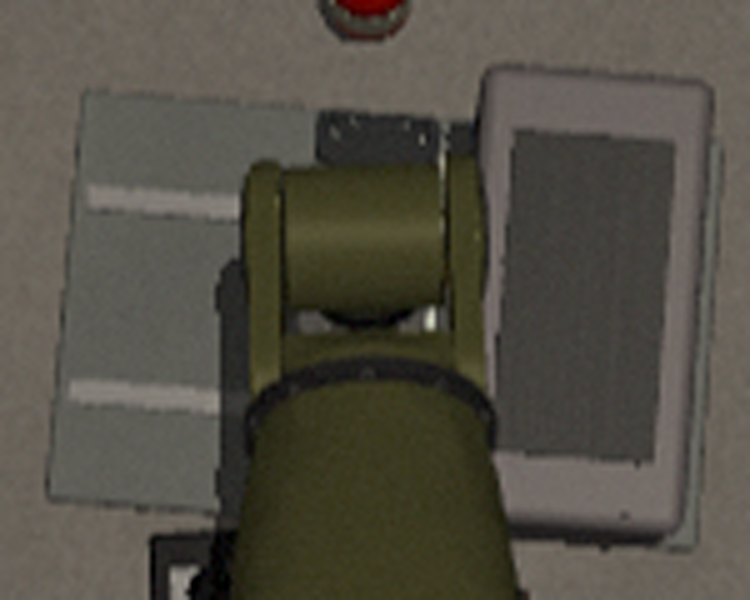

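Call:
servo_tool --motion '[0, -1, 0, 0, 0, -1, 0, 0, 0, -1, 0, 0, 0, -1, 0, 0]'

```text
time_s: 32.35
ee_pos: [0.6056, 0.0484, 0.071]
eef_rot: [1.394, 1.567, 1.302]
force: [4.7, 20.2, 1.2]
grip_width: 0.0177
```

Run:
```python
from edge import *
to([.6055,.0433,.0714],-5.3)
c=cam('side'); save(c,'s22.png',(235,130,305,240),7)
print(ctrl.get_obs()['force'])
P=cloud(c)
# gripper/wrist points near head front
a=np.radians(-5.3);R=np.array([[np.cos(a),-np.sin(a)],[np.sin(a),np.cos(a)]])
```

```text
t 32.35 tcp [0.6056 0.0484 0.071 ] jaw -5.26 xdir [ 0.001  0.004 -1.   ] F [ 4.7 20.2  1.2] w 0.0177 | shift [-0.4 -5.1  0.3] roll 0.04 q6 0.11
[ 4.46964889 20.30142763  1.27839321]
```

View pics/s22.png

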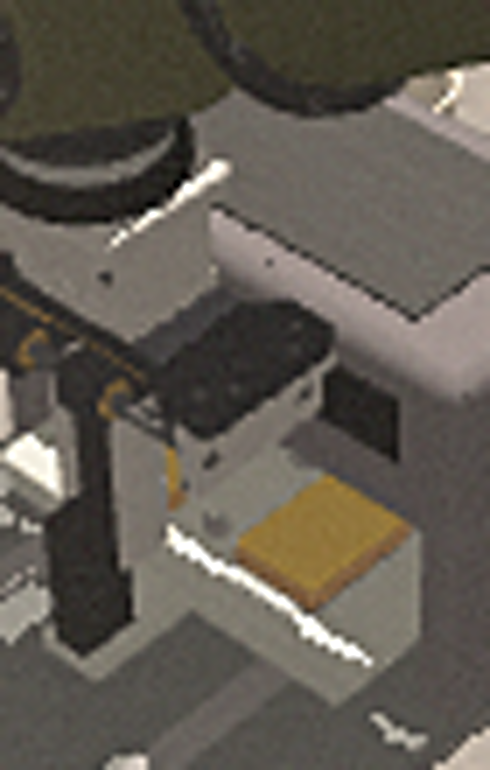

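Run:
```python
from edge import *
import pickle
a=np.radians(-5.3);R=np.array([[np.cos(a),-np.sin(a)],[np.sin(a),np.cos(a)]])
C=np.array([.6091,.0976])
c=cam('side');P=cloud(c);Q=(P[...,:2]-C)@R
# profile of points: hand points in crop region
for v in range(150,215,6):
    row=[]
    for u in range(250,300,4):
        row.append('%d/%d/%d'%(Q[v,u,0]*1000,Q[v,u,1]*1000,P[v,u,2]*1000))
    print(v,' '.join(row))
d0=pickle.load(open('top0.pkl','rb'))
g=cv2.cvtColor(d0['color'],cv2.COLOR_RGB2GRAY)
P0=cloud(d0);Q0=(P0[...,:2]-C)@R
for v in (165,220): print([(u,int(g[v,u]),round(((ray(d0,u,v,.018)[:2]-C)@R)[1]*1000,1)) for u in range(198,212)])
v=190;print([(u,int(P0[v,u,2]*1000),round(Q0[v,u,1]*1000,1)) for u in range(276,345,3)])
```

```text
150 -29/-34/291 -31/-44/286 -28/-60/275 -28/-74/268 37/-152/193 29/-160/192 22/-168/191 12/-173/194 4/-181/193 -3/-188/193 -11/-196/192 -18/-204/191 -27/-211/192
156 -25/-36/270 -31/-43/269 -35/-52/266 -36/-65/259 -38/-76/254 13/-142/190 3/-147/192 -3/-156/191 -12/-162/192 -23/-166/195 -27/-178/190 -35/-184/191 -45/-189/193
162 -31/-29/259 -37/-37/257 -40/-47/253 -40/-60/245 3/-116/190 -5/-122/191 -15/-128/193 -22/-136/192 -31/-141/194 -38/-150/192 -46/-156/192 -54/-163/192 -62/-170/192
168 -39/-20/250 -39/-34/242 -38/-47/234 -40/-59/227 -7/-105/182 -21/-105/190 -29/-113/189 -38/-118/191 -47/-124/192 -53/-132/190 -63/-137/192 -71/-143/194 -78/-151/193
174 -29/-28/222 -40/-31/226 -38/-46/216 -42/-56/211 -50/-62/212 -58/-68/212 -64/-76/211 -70/-84/210 -59/-111/187 -68/-115/189 -78/-120/191 -87/-125/193 -92/-135/190
180 -28/-26/203 -42/-28/209 -51/-32/212 -58/-39/212 -65/-46/211 -73/-52/212 -82/-57/214 -86/-66/210 -84/-83/199 -79/-104/182 -89/-107/186 -98/-112/188 -107/-118/189
186 -29/-24/185 -30/-37/177 -68/-15/213 -74/-23/212 -81/-30/211 -87/-37/210 -85/-53/198 -78/-75/180 -68/-100/1
[... 1558 characters left out ...]
5)), (279, 22, np.float64(-95.6)), (282, 168, np.float64(-103.0)), (285, 185, np.float64(-111.0)), (288, 184, np.float64(-119.3)), (291, 189, np.float64(-127.4)), (294, 199, np.float64(-135.3)), (297, 189, np.float64(-143.9)), (300, 190, np.float64(-152.0)), (303, 194, np.float64(-160.0)), (306, 187, np.float64(-168.7)), (309, 186, np.float64(-177.0)), (312, 185, np.float64(-185.3)), (315, 190, np.float64(-193.1)), (318, 190, np.float64(-201.4)), (321, 186, np.float64(-210.0)), (324, 192, np.float64(-217.6)), (327, 191, np.float64(-226.0)), (330, 17, np.float64(-251.9)), (333, -8, np.float64(-263.8)), (336, -4, np.float64(-272.8)), (339, -4, np.float64(-282.1)), (342, 5, np.float64(-290.2))]
```

Side-view depth shows the print head front only 104 mm from the starting seat, not 125 mm. So the carriage started about 20 mm in, and its travel home was 160 mm. The plate front edge is at -73 mm, against -72.5 mm expected at home. The carriage is therefore on its stop, and the 20 N is the pads slipping on the handle. I'll release, lift and check.

Call:
servo_tool --motion '[0, 1, 0, 0, 0, 1, 0, 0, 0, 1, 0, 0, 0, 1, 0, 0, -40, 1, 0, 0, -90, 1, 0, 0, -130, 1, 0, 0, -130, 60, 0, 0, -130, 100, 0, 0, -130, 100, 0, 0, -130, 100, 0, 0]' --gripper 0.5

```text
time_s: 33.83
ee_pos: [0.6147, 0.1452, 0.2008]
eef_rot: [-2.324, 1.57, -2.417]
force: [0.9, -0.7, 0.2]
grip_width: 0.0472
```

Run:
```python
from edge import *
a=np.radians(-5.3);R=np.array([[np.cos(a),-np.sin(a)],[np.sin(a),np.cos(a)]])
C=np.array([.6091,.0976])
c=cam('side');P=cloud(c);Q=(P[...,:2]-C)@R
save(c,'s23.png',(170,120,340,270),4.5)
m=(P[...,2]>.085)&(P[...,2]<.11)&(np.abs(Q[...,0])<.02)&(Q[...,1]>-.09)&(Q[...,1]<.02)
print('handle',m.sum(),np.median(Q[m],0),Q[m].min(0),Q[m].max(0))
m=(P[...,2]>.038)&(P[...,2]<.049)&(np.abs(Q[...,0]+.04)<.05)&(Q[...,1]>-.11)
print('plate front',np.percentile(Q[m][:,1],[98,99.5]))
to([.437,.17,.15],None)
```

```text
handle 98 [-0.00365646 -0.0293457 ] [-0.00911781 -0.04744172] [ 0.01120364 -0.01783004]
plate front [-0.02040805 -0.0186636 ]
t 33.88 tcp [0.6148 0.1449 0.2009] jaw -5.35 xdir [-0. -0. -1.] F [ 0.1 -0.6 -0.5] w 0.0468 | shift [  50.9    8.5 -179.4] roll 0 q6 0.27
```

View pics/s23.png

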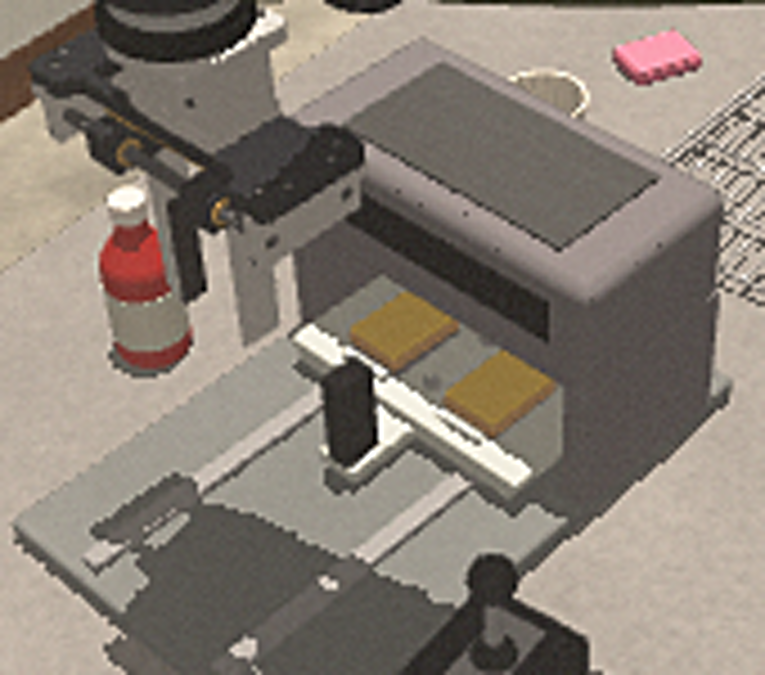

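The carriage is home, with the handle spanning -47 to -18 mm (centre expected -35), and both biscuits are still nested. Next is the jog stick, with closed fingers on the ball's left (+y) side.

Call:
servo_tool --motion '[0, 15, -60, -2, 0, 30, -120, -4, 0, 50, -182, -5.3, 0, 50, -182, -5.3, 0, 50, -182, -5.3, 0, 50, -182, -5.3]' --gripper 0

```text
time_s: 34.62
ee_pos: [0.4392, 0.2117, 0.2008]
eef_rot: [-1.757, 1.571, -1.758]
force: [0.1, 0.4, 0.2]
grip_width: 0.0006
```

Run:
```python
from h import *
to([.4365,.180,.088],0)
c=cam('top');save(c,'t24.png',(190,180,290,270),6)
c=cam('side');save(c,'s24.png',(170,150,340,300),4.4)
```

```text
t 34.62 tcp [0.4392 0.2117 0.2008] jaw -0.09 xdir [-0. -0. -1.] F [0.1 0.4 0.2] w 0.0006 | shift [112.8 -31.7  -2.6] roll -0.09 q6 0.38
```

View pics/s24.png

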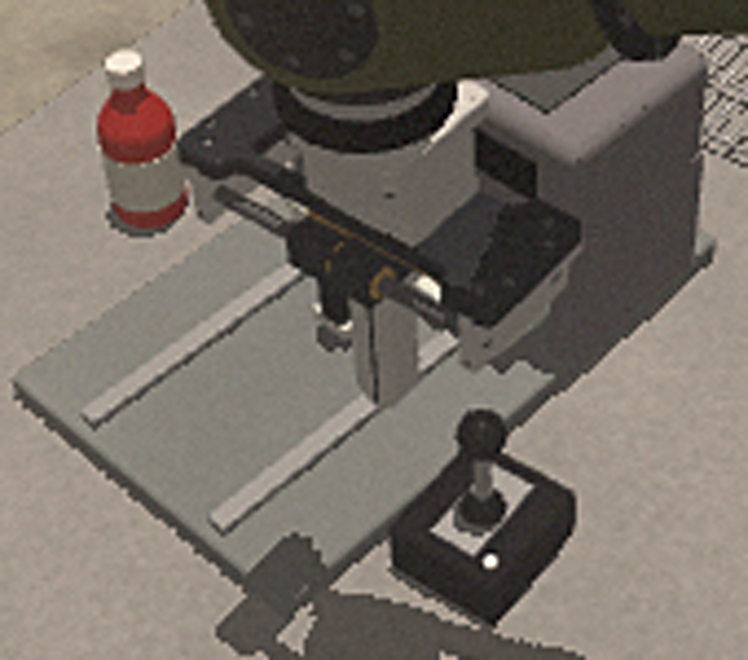

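Call:
servo_tool --motion '[50, -27, -2.5, 0, 90, -27, -2.5, 0, 110, -27, -2.5, 0, 112, -27, -2.5, 0, 112, -27, -2.5, 0]'

```text
time_s: 35.35
ee_pos: [0.4362, 0.1854, 0.0896]
eef_rot: [0.36, 1.57, 0.36]
force: [0.9, 0.6, -0.0]
grip_width: 0.0002
```

Run:
```python
from h import *
to([.4365,.1335,.088],0)
c=cam('side');save(c,'s25.png',(220,180,340,300),5)
P=cloud(c)
# finger near face in y
for v in range(215,262,5): print(v,[tuple((P[v,u]*1000).astype(int)) for u in range(255,295,4)])
```

```text
t 35.35 tcp [0.4362 0.1854 0.0896] jaw -0.02 xdir [ 0.001  0.    -1.   ] F [ 0.9  0.6 -0. ] w 0.0002 | shift [  1.6 -51.9   0.3] roll -0.02 q6 0.32
215 [(np.int64(433), np.int64(220), np.int64(286)), (np.int64(427), np.int64(215), np.int64(286)), (np.int64(419), np.int64(211), np.int64(287)), (np.int64(412), np.int64(208), np.int64(289)), (np.int64(408), np.int64(201), np.int64(286)), (np.int64(402), np.int64(195), np.int64(285)), (np.int64(397), np.int64(189), np.int64(282)), (np.int64(394), np.int64(180), np.int64(277)), (np.int64(396), np.int64(164), np.int64(263)), (np.int64(516), np.int64(-16), np.int64(43))]
220 [(np.int64(436), np.int64(217), np.int64(268)), (np.int64(426), np.int64(217), np.int64(274)), (np.int64(417), np.int64(215), np.int64(278)), (np.int64(409), np.int64(212), np.int64(280)), (np.int64(404), np.int64(206), np.int64(278)), (np.int64(399), np.int64(200), np.int64(277)), (np.int64(397), np.int64(189), np.int64(269)), (np.int64(396), np.int64(178), np.int64(260)), (np.int64(395), np.int64(164), np.int64(249)), (np.int64(505), np.int64(-1), np.int64(42))]
225 [
[... 3079 characters left out ...]
np.int64(466), np.int64(121), np.int64(39)), (np.int64(435), np.int64(144), np.int64(85)), (np.int64(370), np.int64(212), np.int64(200)), (np.int64(355), np.int64(219), np.int64(219)), (np.int64(349), np.int64(214), np.int64(218))]
260 [(np.int64(508), np.int64(153), np.int64(20)), (np.int64(499), np.int64(147), np.int64(19)), (np.int64(444), np.int64(193), np.int64(108)), (np.int64(431), np.int64(193), np.int64(118)), (np.int64(424), np.int64(187), np.int64(118)), (np.int64(457), np.int64(133), np.int64(37)), (np.int64(435), np.int64(143), np.int64(65)), (np.int64(440), np.int64(121), np.int64(38)), (np.int64(357), np.int64(216), np.int64(199)), (np.int64(424), np.int64(108), np.int64(37))]
```

View pics/s25.png

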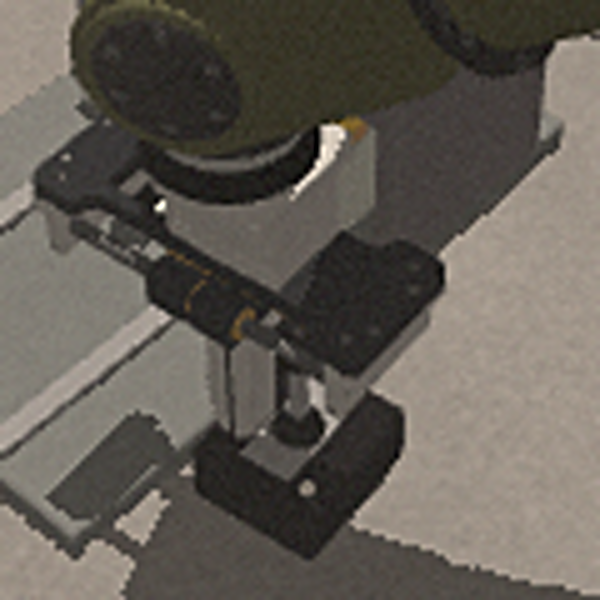

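The finger face is 8 mm from the TCP line, as assumed. I'll push the ball right to near its limit and hold.

Call:
servo_tool --motion '[0, -20, 0, 0, 0, -34, 0, 0, 0, -44, 0, 0, 0, -51, 0, 0, 0, -52, 0, 0, 0, -52, 0, 0]'

```text
time_s: 36.15
ee_pos: [0.4358, 0.1353, 0.0892]
eef_rot: [1.403, 1.567, 1.403]
force: [1.0, 20.8, -3.9]
grip_width: 0.0004
```

Run:
```python
from h import *
to([.4365,.1335,.088],0)
c=cam('side');save(c,'s26.png',(220,180,340,300),5)
c=cam('top');save(c,'t26.png',(190,180,290,270),6)
```

```text
t 36.15 tcp [0.4358 0.1353 0.0892] jaw -0.02 xdir [ 0.001  0.004 -1.   ] F [ 1.  20.8 -3.9] w 0.0004 | shift [ 1.1 -1.8  0.7] roll -0.02 q6 0.22
```

View pics/s26.png

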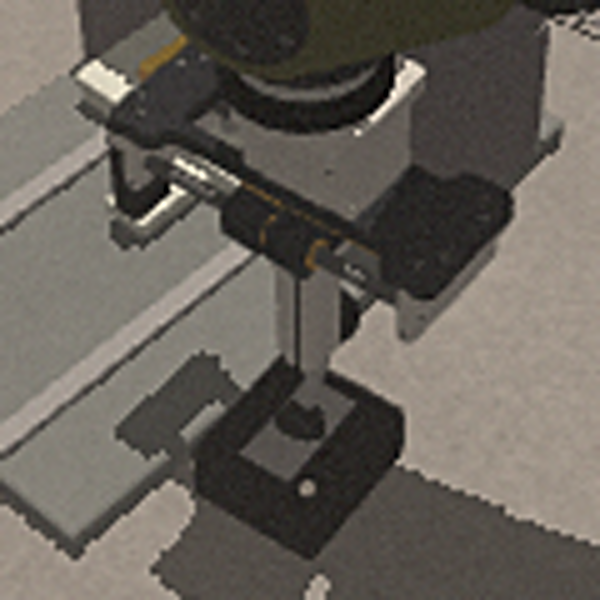

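At 21 N the stick is against its stop, where the spring alone would give about 5 N. I'll ease off 1 mm, hold to roughly three seconds, then let it spring back.

Call:
servo_tool --motion '[0, 1, 0, 0, 0, 1, 0, 0, 0, 1, 0, 0, 0, 1, 0, 0, 0, 1, 0, 0, 0, 1, 0, 0, 0, 1, 0, 0, 0, 1, 0, 0, 0, 1, 0, 0, 0, 1, 0, 0, 0, 1, 0, 0, 0, 1, 0, 0, 0, 1, 0, 0, 0, 1, 0, 0, 0, 1, 0, 0, 0, 1, 0, 0, 0, 1, 0, 0, 0, 1, 0, 0, 0, 1, 0, 0, 0, 1, 0, 0]'

```text
time_s: 38.75
ee_pos: [0.4358, 0.1356, 0.0891]
eef_rot: [1.37, 1.568, 1.369]
force: [1.0, 13.6, -3.0]
grip_width: 0.0004
```

Call:
servo_tool --motion '[0, 0, 0, 0, 0, 0, 0, 0, 0, 30, 0, 0, 0, 52, 0, 0, 0, 54, 0, 0, -50, 54, 0, 0, -110, 54, 0, 0, -110, 54, 0, 0, -110, 54, 0, 0]'

```text
time_s: 39.88
ee_pos: [0.4354, 0.1877, 0.1982]
eef_rot: [-2.674, 1.57, -2.674]
force: [-0.5, 0.1, -0.7]
grip_width: 0.0006
```

Run:
```python
from h import *
a=np.radians(-5.3)
# handle at home: printer centre rel
h=np.array([.6091,.0976])+np.array([[np.cos(a),-np.sin(a)],[np.sin(a),np.cos(a)]])@np.array([0.001,-.035])
print(h); to([*h,.155],-5.3)
c=cam('side');save(c,'s27.png',(170,130,340,300),4)
```

```text
[0.60686275 0.06265726]
t 39.88 tcp [0.4354 0.1877 0.1982] jaw -0.03 xdir [-0.001 -0.    -1.   ] F [-0.5  0.1 -0.7] w 0.0006 | shift [  43.1 -125.   171.6] roll 5.27 q6 0.33
```

View pics/s27.png

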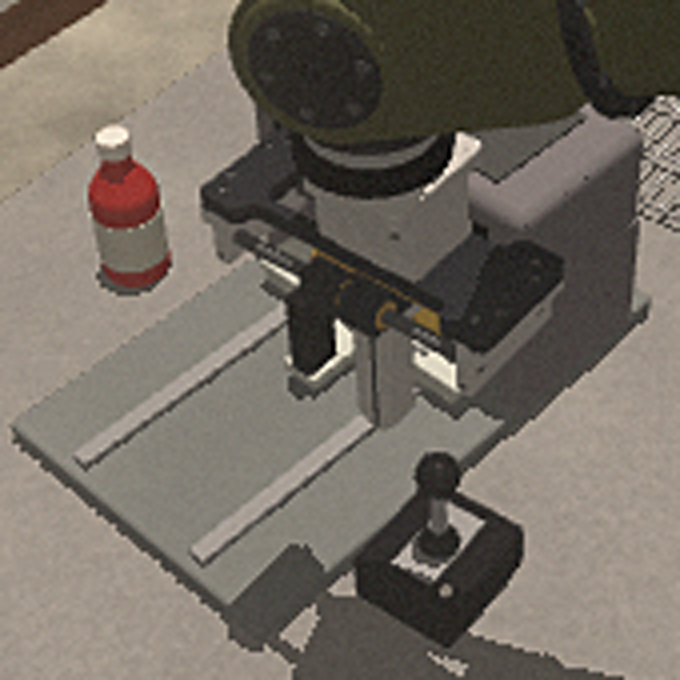

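The stick is upright again after about 3.2 s of hold. I'll go above the handle to pull the carriage out.

Call:
servo_tool --motion '[0, -30, 60, 2, 0, -60, 115, 4, 0, -122, 172, 5.3, 0, -122, 172, 5.3, 0, -122, 172, 5.3, 0, -122, 172, 5.3, 40, -122, 172, 5.3, 40, -122, 172, 5.3]' --gripper 0.5

```text
time_s: 40.92
ee_pos: [0.6058, 0.0673, 0.1565]
eef_rot: [-3.005, 1.566, -3.096]
force: [-0.4, -0.1, 1.0]
grip_width: 0.0469
```

Run:
```python
from h import *
to([.607,.0665,.071],-5.3)
c=cam('side');save(c,'s28.png',(170,100,340,270),4)
```

```text
t 40.92 tcp [0.6058 0.0673 0.1565] jaw -5.23 xdir [-0.005 -0.    -1.   ] F [-0.4 -0.1  1. ] w 0.0469 | shift [85.5 -0.6  1.7] roll 0.07 q6 0.14
```

View pics/s28.png

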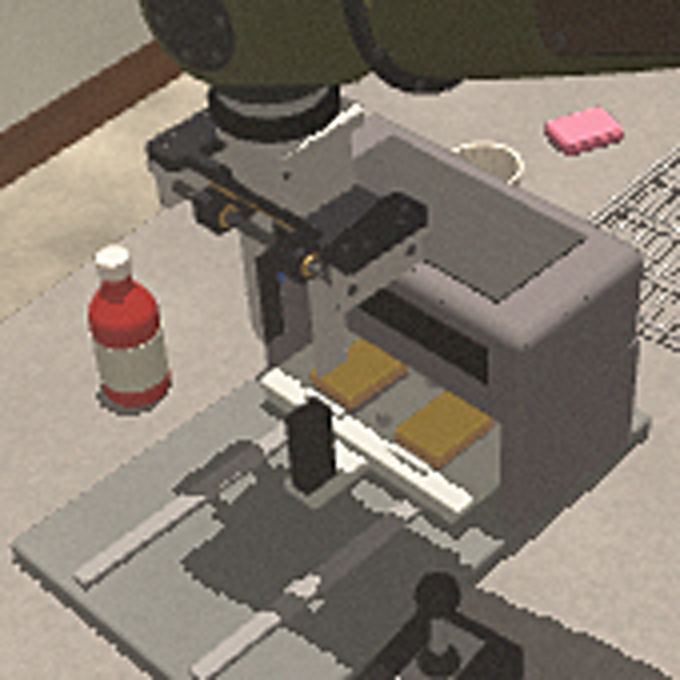

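Call:
servo_tool --motion '[30, -0.5, 1.5, 0, 60, -0.5, 1.5, 0, 80, -0.5, 1.5, 0, 85, -0.5, 1.5, 0, 85, -0.5, 1.5, 0]'

```text
time_s: 41.6
ee_pos: [0.6096, 0.0661, 0.0753]
eef_rot: [0.168, 1.569, 0.076]
force: [0.5, -0.4, -0.6]
grip_width: 0.0469
```

Call:
servo_tool --motion '[0, 0, 0, 0, 0, 0, 0, 0, 0, 0, 0, 0, 0, 0, 0, 0, 0, 0, 0, 0, 0, 0, 0, 0]' --gripper 0 --force 15

```text
time_s: 42.35
ee_pos: [0.6073, 0.066, 0.0743]
eef_rot: [-3.067, 1.566, 3.124]
force: [-17.5, 0.4, 11.5]
grip_width: 0.0178
```

Call:
servo_tool --motion '[0, 3, -1.5, 0, 0, 9, -1.5, 0, 0, 18, -1.5, 0, 0, 28, -1.5, 0, 0, 38, -1.5, 0, 0, 49, -1.5, 0, 0, 60, -1.5, 0, 0, 71, -1.5, 0, 0, 82, -1.5, 0, 0, 93, -1.5, 0, 0, 104, -1.5, 0, 0, 115, -1.5, 0, 0, 126, -1.5, 0, 0, 137, -1.5, 0, 0, 147, -1.5, 0, 0, 156, -1.5, 0, 0, 164, -1.5, 0, 0, 170, -1.5, 0, 0, 174, -1.5, 0, 0, 176, -1.5, 0]'

```text
time_s: 44.85
ee_pos: [0.6239, 0.2416, 0.0743]
eef_rot: [0.856, 1.571, 0.764]
force: [-3.6, -2.0, 5.7]
grip_width: 0.0177
```

Call:
servo_tool --motion '[0, 1, 0, 0, 0, 2, 0, 0, 0, 3, 0, 0, 0, 4, 0, 0, 0, 5, 0, 0, 0, 6, 0, 0, 0, 6, 0, 0]'

```text
time_s: 45.72
ee_pos: [0.6243, 0.2455, 0.0742]
eef_rot: [-1.925, 1.568, -2.018]
force: [-7.3, -12.8, 8.5]
grip_width: 0.018
```

Run:
```python
from h import *
to([.607,.0665,.071],-5.3)
a=np.radians(-5.3);R=np.array([[np.cos(a),-np.sin(a)],[np.sin(a),np.cos(a)]])
C=np.array([.6091,.0976])
c=cam('side');save(c,'s30.png',(140,130,340,300),3.6)
from edge import edges
d=cam('top'); save(d,'t30.png',(190,130,340,250),5)
for dy in (.018,.02): 
    p=C+R@[0,dy]; print(dy,edges(d,.044,*p,a))
```

```text
t 45.73 tcp [0.6243 0.2455 0.0742] jaw -5.33 xdir [-0.001 -0.003 -1.   ] F [ -7.3 -12.8   8.5] w 0.018 | shift [   3.8 -179.8   -0.6] roll -0.03 q6 0.41
0.018 {'+y': (20, np.float64(2.38), array([-0.019,  1.686])), '-y': (37, np.float64(-2.72), array([ 2.000e-03, -2.689e+00])), '+x': (36, np.float64(-0.16), array([ 0.002, -0.17 ])), '-x': (27, np.float64(-0.24), array([ 0.001, -0.252]))}
0.02 {'+y': (16, np.float64(0.3), array([-0.007,  0.194])), '-y': (34, np.float64(-0.66), array([ 0.002, -0.622])), '+x': (35, np.float64(-0.18), array([ 0.001, -0.174])), '-x': (26, np.float64(-0.21), array([-0.002, -0.136]))}
```

View pics/s30.png

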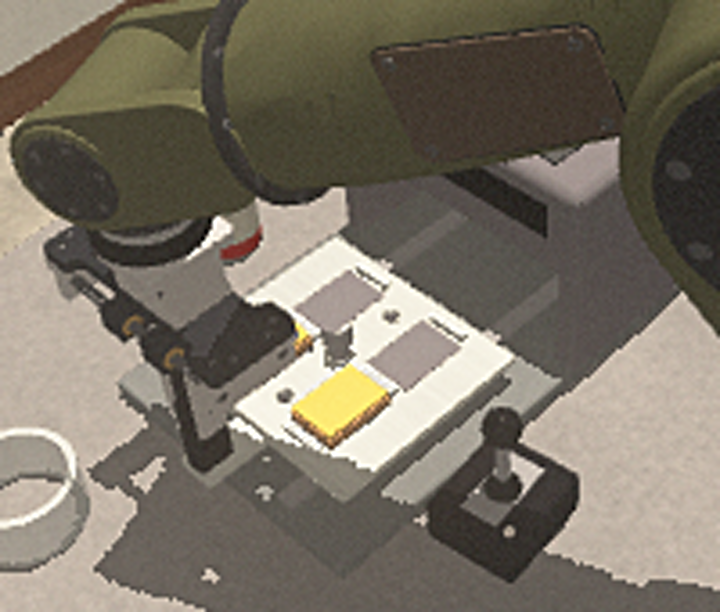

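View pics/t30.png

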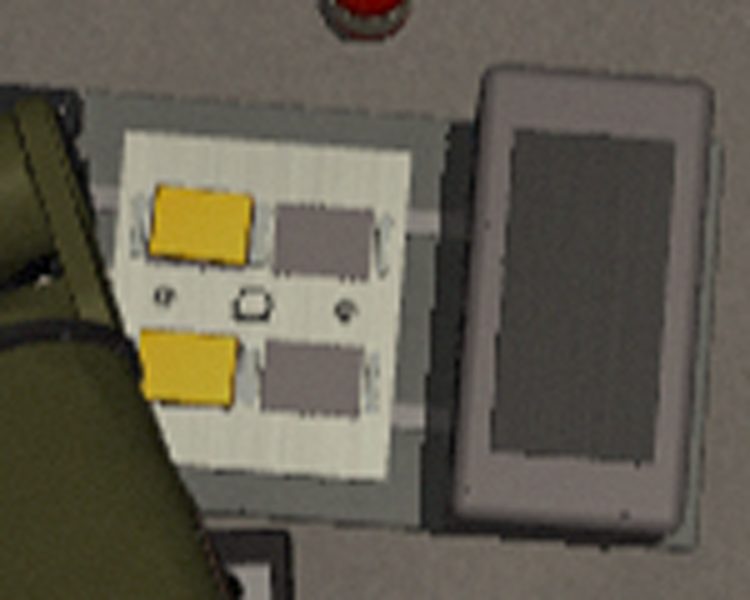

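The carriage is about 20.5 mm beyond where it started, with force rising at the stop. I'll pull a little more to confirm, then release and lift clear.

Call:
servo_tool --motion '[0, 1, 0, 0, 0, 2, 0, 0, 0, 2, 0, 0, 0, 2, 0, 0]'

```text
time_s: 46.32
ee_pos: [0.6244, 0.2467, 0.074]
eef_rot: [-1.954, 1.566, -2.047]
force: [-8.0, -18.0, 9.4]
grip_width: 0.0182
```

Call:
servo_tool --motion '[0, -1, 0, 0, 0, -1, 0, 0, 0, -1, 0, 0, 0, -1, 0, 0, -30, 0, 0, 0, -80, 0, 0, 0, -130, 0, 0, 0, -160, 60, 0, 0, -180, 120, 0, 0, -180, 160, 0, 0, -180, 160, 0, 0, -180, 160, 0, 0]' --gripper 0.5

```text
time_s: 47.82
ee_pos: [0.6395, 0.408, 0.2535]
eef_rot: [-2.306, 1.57, -2.399]
force: [0.6, -0.4, -0.2]
grip_width: 0.0469
```

Run:
```python
from h import *
from edge import edges
a=np.radians(-5.3);R=np.array([[np.cos(a),-np.sin(a)],[np.sin(a),np.cos(a)]])
C=np.array([.6091,.0976])+R@[0,.0205]
c=cam('side');save(c,'s31.png',(140,130,340,300),3.6)
d=cam('top'); save(d,'t31.png',(190,130,340,250),5)
print(edges(d,.044,*C,a))
hsv=cv2.cvtColor(d['color'],cv2.COLOR_RGB2HSV)
m=cv2.inRange(hsv,(18,120,80),(35,255,255))
n,l,st,ce=cv2.connectedComponentsWithStats(m)
for i in range(1,n):
    if st[i,4]>40:
        cs,_=cv2.findContours((l==i).astype(np.uint8),0,2)
        W=np.array([(ray(d,*q[0],.058)[:2]-C)@R*1000 for q in np.vstack(cs)],np.float32)
        print(st[i],(ray(d,*ce[i],.058)[:2]-C)@R*1000,cv2.minAreaRect(W), np.median(cloud(d)[l==i][:,2]))
to([.607,.0665,.071],-5.3)
```

```text
{'+y': (30, np.float64(0.07), array([0.002, 0.178])), '-y': (27, np.float64(-0.22), array([ 0.001, -0.196])), '+x': (35, np.float64(-0.2), array([ 0.001, -0.197])), '-x': (35, np.float64(-0.36), array([ 0.002, -0.299]))}
[220 167  21  16 269] [43.45843528 35.50870579] ((43.554481506347656, 35.39557647705078), (58.59067916870117, 41.99513244628906), 88.57501220703125) 0.055626589933640815
[217 196  21  15 274] [-43.27775828  36.9125959 ] ((-43.26481628417969, 36.884002685546875), (58.20973205566406, 41.97792053222656), 89.94841003417969) 0.056141323740232355
t 47.92 tcp [0.6397 0.4072 0.2544] jaw -5.37 xdir [ 0.  0. -1.] F [ 0.6 -0.4  0.7] w 0.0467 | shift [ 183.3 -342.3   -0.7] roll -0.07 q6 0.61
```

View pics/s31.png

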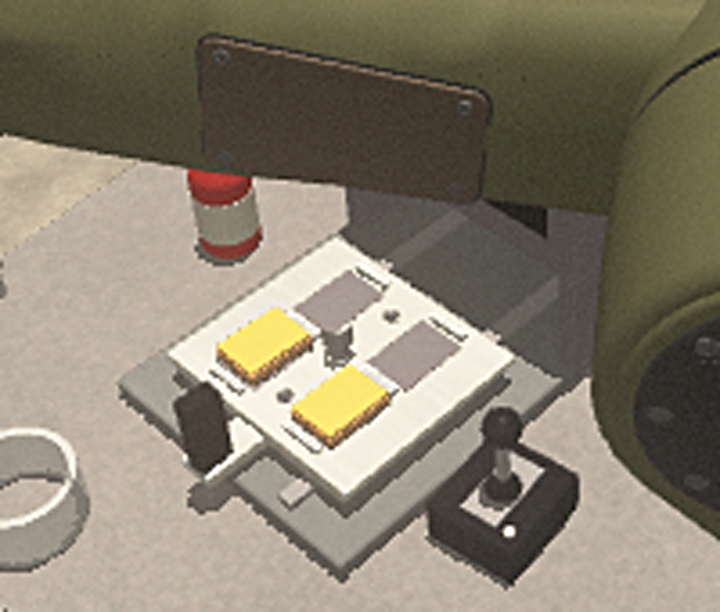

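View pics/t31.png

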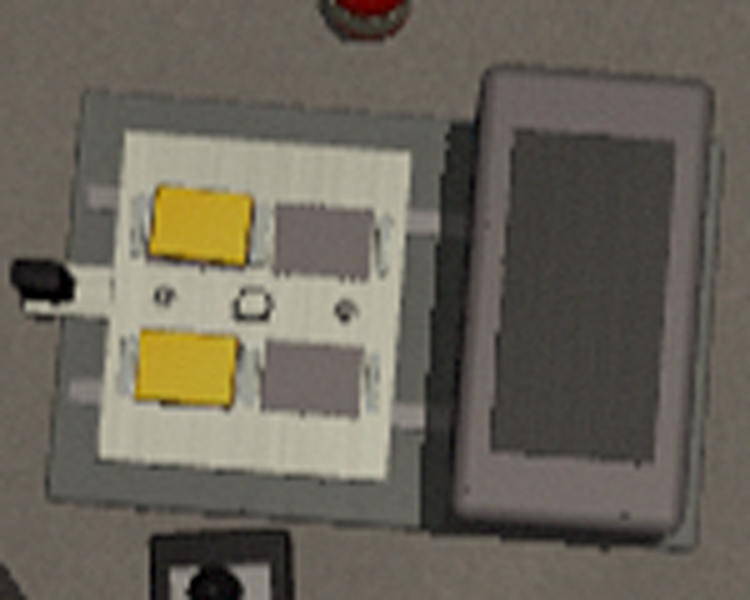

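The carriage is fully out. Total travel is about 180.5 mm, and it sits on the stop. The biscuits measure (43.5, 35.4) and (-43.3, 36.9) mm on the carrier, against nests at (±42, 38), so both are flat in their nests. The robot is clear, so I'll take one last look and hand in.

Run:
```python
from h import *
d=cam('top'); save(d,'t32.png')
```

```text
(no output)
```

View pics/t32.png

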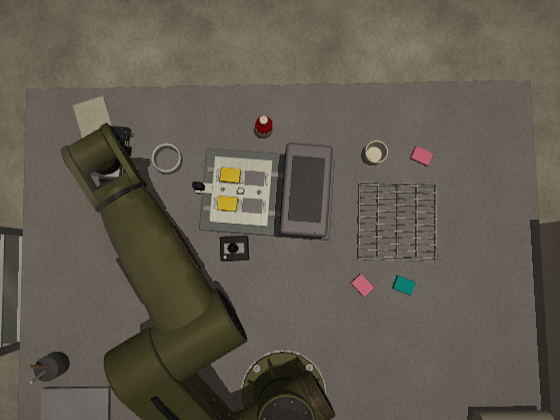

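The rack at (397,222) is empty. The bottle, pot, tape roll and look-alikes are all where they started.

```bash
python3 -c "
from station import ctrl
print(ctrl.hand_in())"
```

```text
the job is handed in; nothing more can be done
None
```

The job is done and handed in at about 48 s of robot time. I seated the carrier on both pegs and put the two yellow biscuits on the rack (the only ones there) iced side up into nest4 and nest2. I then slid the carriage home, held the jog stick against its right stop for about 3.2 s, let it spring back, and pulled the carriage fully out.

- **Biscuits:** both lie flat, at (43.5, 35.4) and (-43.3, 36.9) mm on the carrier. The nests are at (±42, 38) mm, so they are within about 3 mm; nest4's biscuit had shifted a little during the slide.
- **Carrier:** its edges fit the expected seat within 0.5 mm.
- **Carriage:** it had started about 20 mm in, not fully out, so the first slide overshot and the pads slipped on the handle at about 20 N against the home stop. It ended about 20.5 mm beyond where it started, against the outer stop.
- **Surroundings:** the stick is upright, the rack is empty, and the tape roll, bottle, pot and look-alikes look untouched. No check was left failing.

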